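# Stack and press the graduated plates in the spring-bed jig, then lock them in with the rod

## Robot

A 7-joint arm with a two-finger parallel gripper is mounted at the origin on the work surface. World frame = base frame: x ahead of the robot, y to its left, z up, the work surface at z = 0. Lengths are in mm, angles in rad, forces in N, time in s.
With the tool pointing down it reaches from about 400 to 875 mm from the base axis. Payload 6.5 kg.
Tool frame: the origin (TCP) lies between the finger pads; the fingertips stand 8 mm ahead of it and the grasp point (between the pads) lies 11 mm behind it; z points along the fingers, y is the line along which they close (so a half turn about z gives the same grasp; the last joint's range is limited). The gripper opens to 85 mm and grips with 20 to 120 N. Pads are 22 mm wide; open, the fingers measure 114 mm over their backs; the gripper's body (76 mm by 85 mm) begins 54 mm behind the grasp point. The pads swing forward as they close: fully open they stand 13 mm farther back than shut.
Start: joints at [-0.066, 0.536, -0.004, 1.538, 0.003, 1.067, -0.071], TCP at [649.992, 0, 239.29] pointing down, gripper open.
Joint ranges: [-2.7, 2.7], [-0.37, 2.16], [-1.27, 1.26], [0.24, 2.4], [-1.31, 4.45], [0.19, 1.91], [-2.76, 2.76]. Speed limits (rad/s): [2.39, 2.39, 3.14, 3.14, 3.14, 3.14, 3.14].

## Interface

Orientations are given as a rotation vector (axis times angle).
In Python, from cell import r gives the robot as it stands.
- The arm moves only by the tool step_arm, never from a script. Its argument "increments" is a list that holds one entry, the list of rows, each a list of 4 numbers: the shift along the tool's x, y, z scaled (see below), then the turn about the tool's z scaled (see below). A call has 1 to 20 rows; each row is the pose to reach, as a shift and turn from the pose commanded when the call began, along the tool's axes at that moment; what a row does not reach only later rows make up. The controller multiplies each number of a shift by 0.1 m and each number of a turn by 30 degrees. A row lasts 1/10 s, in which the tool goes at most 50 mm and 8.59 degrees, less where a joint would pass 70% of its speed; a pose out of reach is approached as far as the arm can. A call with a number of a shift or a turn outside -1 to 1 is refused whole. A call with a gripper value outside its range is refused whole. "grip" is the opening, from 0 (shut) to 1 (fully open), set as the call begins (left out, the last holds). The fingers move at their own pace and stop on an object; "grip_force" is the grip in N (left out, the last holds). Time passes only in rows, so rows that repeat a pose let the fingers close. It gives the time, the measured TCP pose, the force, the opening and the grip force at its end, in the units of the state.
- r.observe(): the state, without advancing time (a new reading comes with each control period).
- r.grab_frame(name): name is "scene" or "side" or "wrist"; returns the picture (420x560x3 uint8, blue, green, red); there is no depth.
- r.camera_info(name): a dict with "mtx" (3x3 intrinsics, pixels), "rvec" (rotation vector, rad) and "tvec" (3), from world to camera coordinates, as OpenCV has them; the wrist camera has in their place "tool_from_camera" (4x4, takes a point from camera to tool coordinates, whose origin is the TCP and whose axes are the flange's). Camera axes: x right, y down, z forward; pixel columns grow to the right and rows downward; lengths in mm; the calibration is good to about 2 mm. The wrist camera is an equidistant fisheye: a pixel r from the principal point sees the ray r / f radians off the axis. A picture is of the moment at which its call begins: read the wrist's pose just before it. camera_info takes no time and is no camera call.
- r.job_done(): hands the job in; it is judged then, once.
The state is a dict: "time": time; "joints": joint angles; "qd": joint speeds; "effort": joint torques, N m; "tool_pos": TCP position; "ee_rot": TCP orientation; "contact_force": force on the tool from outside, world axes, zero at the start; "moment": the same for the moment, N m; "grip_width": finger opening in mm; "gripper_force": force on a finger pad.
Only numpy, scipy, OpenCV 4.12 (cv2) and the standard library are available. Lean on these libraries where they do the work, as an engineer would, in place of code of your own. Each camera call takes 0.05 s, during which the arm holds its last target. There are 200 camera calls.

## Task

Stack the flat metal plates from the mat on the sprung bed of the jig, centred between its guide pins, longest at the bottom and shortest on top; let go of each one and press it well down with the fingers so that the bed sinks under it, to feel that it lies flat, before you add the next. Then thread the locking rod over the stack through the holes of both ears until its handle is up against the ear, and leave the loupe and the bottle alone.

Things in the scene. Friction and masses are not known exactly. Their poses are not given: they have to be found in the camera images.
- jig: stacking jig fixed to the bench: dark steel base 92 mm (x) by 156 mm (y), 12 mm thick; origin at the centre of its underside, z up. Four round guide pins, 8 mm thick, at x +-31, y +-34 mm (54 mm free between them in x), straight to z 73, tapering to z 84 mm. Fingers have room beside a plate between the pins of one side. Bed between the pins, a blue ear at each y end
- bed (a joint): sink of the sprung bed in m: 0 up, 0.005 down on its stop. It carries the plates' weight without sinking, starts to give at about 1 to 8 N pressed from above (less the more plates lie on it), is fully down at about 7 to 14 N, and springs back
- bed_top (a point): centre of the bed's upper face, 46 mm (x) by 118 mm (y), 30 mm above the bench when up and empty; plates lie here centred, long side along the jig's y; four of them reach up to 70 mm
- bore (a point): point midway between the two ear holes on their common axis, 80 mm above the bench over the jig's centre. Ears: 34 mm wide in x, from 62 to 72 mm from the jig's centre in y, top at z 94 mm; holes 14 mm in diameter along the jig's y
- rod: locking rod lying on the mat: round steel shaft, 10 mm thick, along its y, tapered tip at +y; at -y a black bar handle 46 mm long (y), 14 wide (x), 22 tall (z -5 to +17 mm), underside flush with the shaft's. Origin on the shaft's axis, 72 mm from the handle's shoulder, 86 mm from the tip (at 'bore' when the handle is up against an ear); handle's middle at y -95 mm. 0.12 kg
- rod_tip (a point): tip of the rod's shaft, on its axis
- plate_a: flat aluminium plate, 116 mm long (its y axis), 50 mm wide (x), 10 mm thick (z), about 0.16 kg, the longest of the four; lies flat on the green mat; origin at its middle, 5 mm from each face, z up. It may be absent (None)
- plate_b: flat aluminium plate, 104 mm long (its y axis), 50 mm wide (x), 10 mm thick (z), about 0.14 kg, the second-longest of the four; lies flat on the green mat; origin at its middle, 5 mm from each face, z up. It may be absent (None)
- plate_c: flat aluminium plate, 92 mm long (its y axis), 50 mm wide (x), 10 mm thick (z), about 0.12 kg, the third-longest of the four; lies flat on the green mat; origin at its middle, 5 mm from each face, z up. It may be absent (None)
- plate_d: flat aluminium plate, 80 mm long (its y axis), 50 mm wide (x), 10 mm thick (z), about 0.11 kg, the shortest of the four; lies flat on the green mat; origin at its middle, 5 mm from each face, z up. It may be absent (None)
- loupe: black eye loupe, 40 mm across, 40 mm tall, bystander; origin at its underside
- bottle: white bottle, 48 mm across, 150 mm tall, bystander; origin at its underside
Things that resemble listed ones, but are neither listed nor needed, are in the scene too. Leave any red look-alike of the rod alone. Leave any purple look-alike of the plate_b alone.

How it is judged:
By the outcome, as a careful person would: the job done as asked, in the order asked, and still so for the second after the job is handed in, with the robot touching nothing.
Of plate_a, plate_b, plate_c, plate_d only 3 to 4 are there at a start; the rules pass over those that are not, and their reading is None.
At some moment in a run one of rod, plate_a, plate_b, plate_c, plate_d may be knocked a few centimetres aside while the robot is not near it.
Once in a run the grip may slacken for a moment while it holds something.
It also fails if it takes over 210 s, if anything falls off the work surface, if the arm or the gripper's body presses on something with over 40 N, if the wrist force passes 120 N, or if a joint passes its speed limit or range.

## Working session

There is one attempt and no reset: what is moved stays moved. The work goes in short steps, Python scripts to look and compute and a tool call to move; the robot and the scene stay as the last step left them, time stands still between calls to the robot, and variables do not carry over. Pictures are saved under pics/ and viewed, at most 14 in all, crops included, and the job is handed in when it is done.

Besides the shell and the picture viewer there is one more tool, called after "Request:" in YAML: its name, and indented under it one key for each argument. step_arm: Moves the arm, as the interface text tells. Its arguments: {"type":"object","properties":{"increments":{"type":"array"},"grip":{"type":"number"},"grip_force":{"type":"number"}},"required":["increments"]}

```bash
ls; mkdir -p pics
python3 - <<'E'
from cell import r
import cv2
s=r.observe();print(s)
for n in("scene","side","wrist"):
    print(n,r.camera_info(n))
    cv2.imwrite(f"pics/{n}0.png",r.grab_frame(n))
E
```

```text
pics
{'time': 0.0, 'joints': array([-0.06619083,  0.53722653, -0.0044462 ,  1.53888035,  0.00262094,
        1.06730901, -0.0712056 ]), 'qd': array([-0.0011462 , -0.00018202, -0.00010515,  0.00065984,  0.00065832,
       -0.00033284, -0.00153941]), 'effort': array([-4.51575825e-04, -5.83398092e+01,  1.04865700e+00, -2.59097242e+01,
        1.23920938e-02,  9.44124302e-03, -7.87308863e-06]), 'tool_pos': array([ 6.49367162e+02, -2.57464489e-02,  2.38371092e+02]), 'ee_rot': array([-2.22052687e+00, -2.22069079e+00,  2.17500228e-03]), 'contact_force': array([-0.24442369, -0.20519419, -0.33162699]), 'moment': array([-0.02467284, -0.02665345, -0.0152185 ]), 'gripper_force': 0.0, 'grip_width': 85.37617919118348}
scene {'mtx': array([[535.98186724,   0.        , 273.18013466],
       [  0.        , 535.98186724, 212.35555016],
       [  0.        ,   0.        ,   1.        ]]), 'rvec': array([ 1.89367112,  1.23184846, -0.63347284]), 'tvec': array([-269.69874718, -204.09193012, 1935.57049823])}
side {'mtx': array([[390.9660225 ,   0.        , 277.38078473],
       [  0.        , 390.9660225 , 210.17695745],
       [  0.        ,   0.        ,   1.        ]]), 'rvec': array([ 0.31354171, -2.82988093,  1.07313368]), 'tvec': array([538.23375036, 104.43686711, 948.8230547 ])}
wrist {'mtx': array([[325.1922621 ,   0.        , 280.5540534 ],
       [  0.        , 325.1922621 , 205.70228554],
       [  0.        ,   0.        ,   1.        ]]), 'tool_from_camera': array([[ 1.60516485e-03, -9.64726456e-01, -2.63249481e-01,
         6.61901668e+01],
       [ 9.99998300e-01,  1.30980107e-03,  1.29748548e-03,
        -4.76738534e-01],
       [-9.06914113e-04, -2.63251117e-01,  9.64726918e-01,
        -1.33932573e+02],
       [ 0.00000000e+00,  0.00000000e+00,  0.00000000e+00,
         1.00000000e+00]])}
```

View pictures.

View pics/scene0.png

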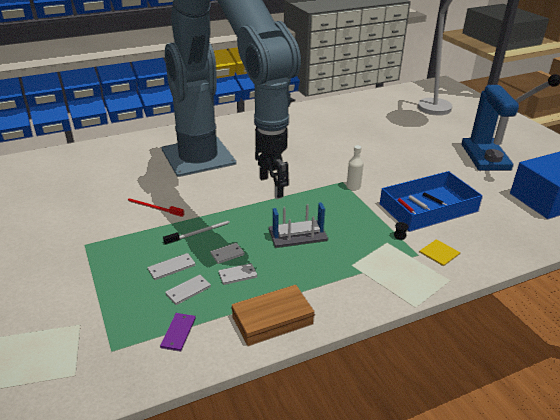

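View pics/side0.png

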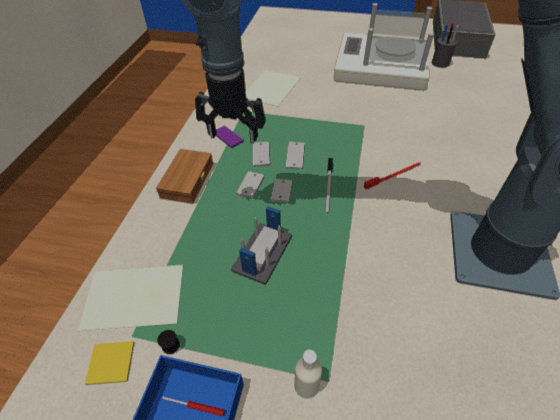

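View pics/wrist0.png

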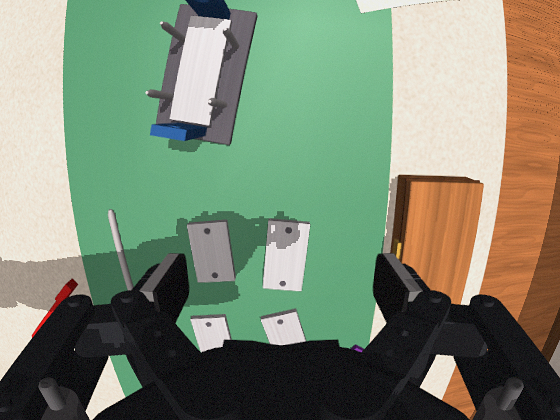

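Request:
step_arm:
  increments:
    - [[-0.5, 0, 0, 0], [-1, 0, 0, 0], [-1, 0, 0, 0]]
  grip: 1

```text
time: 0.45
tool_pos: [648.6, -111.0, 239.1]
ee_rot: [2.231, 2.205, -0.009]
contact_force: [-1.7, -0.9, -0.7]
grip_width: 85.7
gripper_force: 0.0
```

Request:
step_arm:
  increments:
    - [[-0.4, 0, -0.3, 0], [-0.8, 0, -0.6, 0], [-0.8, 0, -0.6, 0], [-0.8, 0, -0.6, 0]]

```text
time: 0.85
tool_pos: [649.9, -181.5, 299.8]
ee_rot: [2.224, 2.217, 0.001]
contact_force: [-0.0, 0.7, 0.2]
grip_width: 85.3
gripper_force: 0.0
```

```bash
cat > h.py <<'E'
from cell import r
import cv2, numpy as np
from scipy.spatial.transform import Rotation as R
def look(n,name=None):
    s=r.observe(); im=r.grab_frame(n)
    if name: cv2.imwrite(f"pics/{name}.png",im)
    return s,im
def rays(n,px,s=None):
    ci=r.camera_info(n); px=np.float64(px).reshape(-1,1,2)
    if n=="wrist":
        p=cv2.fisheye.undistortPoints(px,ci["mtx"],np.zeros(4)).reshape(-1,2)
        T=ci["tool_from_camera"]; Rt=R.from_rotvec(s["ee_rot"]).as_matrix()
        A=Rt@T[:3,:3]; o=Rt@T[:3,3]+s["tool_pos"]
    else:
        p=cv2.undistortPoints(px,ci["mtx"],None).reshape(-1,2)
        A=cv2.Rodrigues(ci["rvec"])[0].T; o=-A@ci["tvec"]
    return o,np.c_[p,np.ones(len(p))]@A.T
def plane(n,px,z,s=None):
    o,d=rays(n,px,s); return (o+d*((z-o[2])/d[:,2:]))[:,:2]
def rect(P):
    c,(w,h),a=cv2.minAreaRect(np.float32(P))
    if w>h: w,h,a=h,w,a-90
    return np.round(c,1),round(w,1),round(h,1),round((a+90)%180-90,1)  # angle of long axis from world +y (ccw)
def project(n,X,s=None):
    ci=r.camera_info(n); X=np.float64(X).reshape(-1,1,3)
    if n!="wrist": return cv2.projectPoints(X,ci["rvec"],ci["tvec"],ci["mtx"],None)[0].reshape(-1,2)
    T=np.eye(4);T[:3,:3]=R.from_rotvec(s["ee_rot"]).as_matrix();T[:3,3]=s["tool_pos"]
    M=np.linalg.inv(T@ci["tool_from_camera"])
    return cv2.fisheye.projectPoints(X,cv2.Rodrigues(M[:3,:3])[0],M[:3,3].copy(),ci["mtx"],np.zeros(4))[0].reshape(-1,2)
def grey(im,lo=75):
    h=cv2.cvtColor(im,cv2.COLOR_BGR2HSV); return ((h[...,1]<60)&(h[...,2]>lo)).astype(np.uint8)*255
def plates(s,im,z=10,lo=75):
    out=[]
    for c in cv2.findContours(grey(im,lo),cv2.RETR_EXTERNAL,cv2.CHAIN_APPROX_NONE)[0]:
        if cv2.contourArea(c)<500: continue
        P=plane("wrist",c,z,s); q=rect(P)
        if 40<q[1]<60 and 70<q[2]<130: out.append((q,c.reshape(-1,2).mean(0).round()))
    return out
E
python3 - <<'E'
from h import *
s,im=look("wrist","w1"); print(s["time"],s["tool_pos"])
for p in plates(s,im): print(p)
E
```

```text
0.85 [ 649.94253257 -181.49438753  299.76505375]
((array([ 556.2, -248.8]), 52.0, 117.3, 7.0), array([213., 217.]))
((array([ 659.2, -233.8]), 50.0, 104.7, 15.7), array([287., 206.]))
((array([563.1, -94.1]), 51.1, 80.7, 5.0), array([214., 104.]))
((array([654.4, -98.4]), 50.7, 92.6, -5.0), array([284., 106.]))
```

View pics/w1.png

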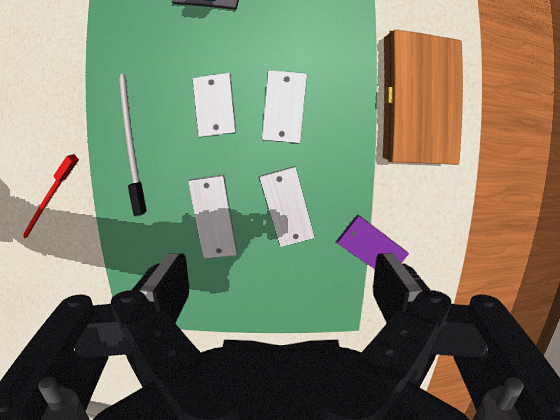

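The picture shows the four plates: a (213,217), b (287,206), d (214,104) and c (284,106). The rod is at (130,140), with its black handle at (138,200) and tip up. Possible mix-ups are the red rod at (50,195) with the real rod, the purple plate at (372,240) with plate_b, and the plates with one another. I tell the plates apart by measured length: 117, 105, 93 and 81 mm. Next I measure the jig roughly from the first wrist picture and crop the choice.

Run:
```python
from h import *
im=cv2.imread("pics/wrist0.png"); s=dict(tool_pos=np.array([649.37,-.03,238.37]),ee_rot=np.array([-2.2205,-2.2207,.0022]))
m=grey(im,150); m[:, :150]=0; m[140:]=0; m[:,260:]=0
c=max(cv2.findContours(m,cv2.RETR_EXTERNAL,cv2.CHAIN_APPROX_NONE)[0],key=cv2.contourArea)
print(rect(plane("wrist",c,30,s)))
w=cv2.imread("pics/w1.png"); cv2.imwrite("pics/crop1.png",cv2.resize(w[50:280,20:420],None,fx=2,fy=2,interpolation=cv2.INTER_CUBIC))
s1=r.observe(); print("rod ends",plane("wrist",[[123,74],[138,206],[141,214]],5,s1))
```

```text
(array([562.1, 122.8]), 45.8, 117.3, -11.5)
rod ends [[ 428.82681088  -38.86839871]
 [ 441.83238357 -230.38057478]
 [ 445.30964969 -242.51918529]]
```

View pics/crop1.png

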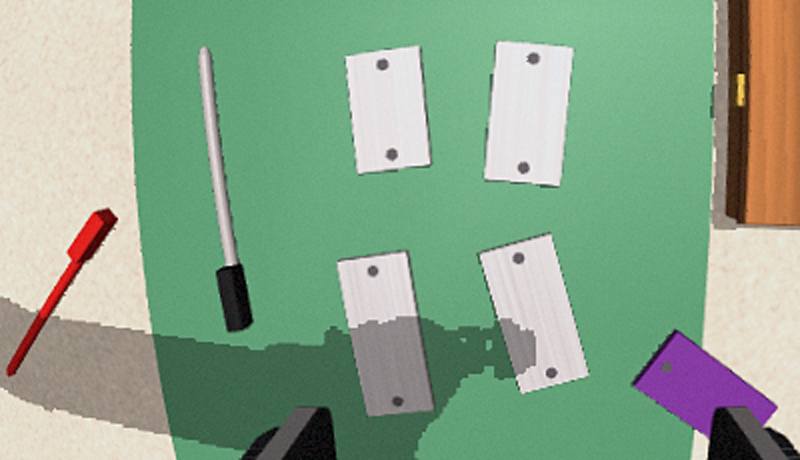

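The crop confirms it: four aluminium plates and the steel rod with its black handle, while the red rod and the purple plate are left out. Now I look at the jig from above.

Request:
step_arm:
  increments:
    - [[0.5, -0.25, 0, 0], [1, -0.5, 0, 0]]

```text
time: 1.1
tool_pos: [604.0, -88.6, 297.5]
ee_rot: [-2.22, -2.219, 0.002]
contact_force: [1.0, 1.9, 0.4]
grip_width: 85.0
gripper_force: 0.0
```

Request:
step_arm:
  increments:
    - [[0.5, -0.15, 0, 0], [1, -0.3, 0, 0]]

```text
time: 1.3
tool_pos: [574.6, 8.8, 298.2]
ee_rot: [-2.217, -2.223, 0.002]
contact_force: [0.1, 0.9, -0.3]
grip_width: 85.6
gripper_force: 0.0
```

Request:
step_arm:
  increments:
    - [[0.5, -0.1, 0, 0], [1, -0.1, 0, 0], [1, -0.1, 0, 0]]

```text
time: 1.6
tool_pos: [563.8, 116.4, 298.4]
ee_rot: [-2.201, -2.234, -0.003]
contact_force: [0.8, 0.2, -0.6]
grip_width: 85.5
gripper_force: 0.0
```

Request:
step_arm:
  increments:
    - [[0.4, 0, 0, 0], [0.4, 0, 0, 0], [0.4, 0, 0, 0], [0.4, 0, 0, 0], [0.4, 0, 0, 0]]

```text
time: 2.1
tool_pos: [566.4, 144.2, 298.9]
ee_rot: [-2.223, -2.22, 0.001]
contact_force: [0.9, 0.2, 0.3]
grip_width: 85.3
gripper_force: 0.0
```

Run:
```python
from h import *
s,im=look("wrist","w2"); print(s["time"],s["tool_pos"],s["ee_rot"])
m=grey(im,150)
for c in cv2.findContours(m,cv2.RETR_EXTERNAL,cv2.CHAIN_APPROX_NONE)[0]:
    if cv2.contourArea(c)>800: print(c.reshape(-1,2).mean(0),rect(plane("wrist",c,30,s)))
```

```text
2.1 [566.39486081 144.23649266 298.93275038] [-2.22271793e+00 -2.22014036e+00  1.44175982e-03]
[111.44594595 390.83108108] (array([ 203.6, -302.1]), 64.3, 278.6, -47.7)
[442.592 378.568] (array([ 880.6, -257.6]), 80.6, 173.7, 34.2)
[  7.08695652 334.56038647] (array([ -54. , -262.3]), 88.8, 331.1, -31.7)
[278.62589928 320.01438849] (array([563.2, -78.7]), 48.2, 76.6, 5.4)
[336.97278912 320.27891156] (array([650.9, -82.5]), 47.7, 86.4, -4.9)
[279.13084112 182.50934579] (array([563.8, 131.4]), 45.4, 97.9, -11.6)
[457.21475771 130.89207048] (array([807.3, 183.8]), 236.2, 482.2, 0.1)
[ 81.40329218 179.87242798] (array([237. , 162.7]), 303.7, 590.1, -1.2)
```

View pics/w2.png

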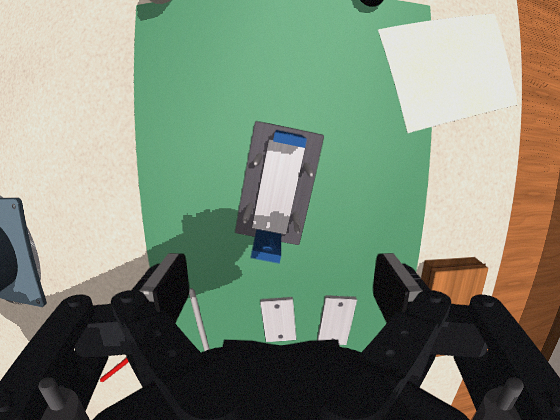

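Run:
```python
from h import *
s=r.observe(); im=cv2.imread("pics/w2.png")
h=cv2.cvtColor(im,cv2.COLOR_BGR2HSV); v=h[...,2]
for p in [(280,180),(270,222),(285,150),(250,200),(312,170)]: print(p,h[p[1],p[0]])
for lo in (95,105,115,125):
    m=grey(im,lo); m[:125]=0;m[240:]=0;m[:,:236]=0;m[:,324:]=0
    m=cv2.morphologyEx(m,cv2.MORPH_OPEN,np.ones((7,7)))
    c=max(cv2.findContours(m,cv2.RETR_EXTERNAL,cv2.CHAIN_APPROX_NONE)[0],key=cv2.contourArea)
    print(lo,rect(plane("wrist",c,30,s)))
# base: not green hull bits at z=12
m=((h[...,1]<60)&(v>30)).astype(np.uint8)*255; m[:100]=0;m[262:]=0;m[:,:215]=0;m[:,350:]=0
m=cv2.morphologyEx(m,cv2.MORPH_OPEN,np.ones((3,3)))
c=max(cv2.findContours(m,cv2.RETR_EXTERNAL,cv2.CHAIN_APPROX_NONE)[0],key=cv2.contourArea)
print("base",rect(plane("wrist",c,12,s)))
cv2.imwrite("pics/crop2.png",cv2.resize(im[105:275,210:350],None,fx=3.5,fy=3.5,interpolation=cv2.INTER_CUBIC))
```

```text
(280, 180) [175   7 226]
(270, 222) [  0   9 137]
(285, 150) [ 12   9 149]
(250, 200) [155  16  96]
(312, 170) [168  13 101]
95 (array([573.6, 130.7]), 65.1, 135.2, -11.4)
105 (array([562.3, 122.9]), 46.0, 115.5, -11.4)
115 (array([562.3, 122.9]), 45.9, 115.5, -11.4)
125 (array([562.2, 123.2]), 45.6, 115.0, -11.7)
base (array([562.5, 123.9]), 91.6, 154.9, -11.4)
```

View pics/crop2.png

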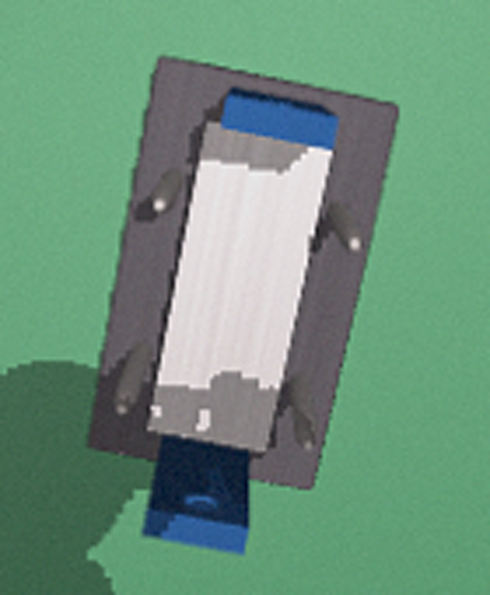

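Run:
```python
from h import *
s=r.observe()
P=plane("wrist",np.array([[160,204],[354,243],[122,408],[308,445]])/3.5+[210,105],83,s)
print(P,P.mean(0)); d=P[[0,1]].mean(0)-P[[2,3]].mean(0); print(d,np.degrees(np.arctan2(-d[0],d[1])))
```

```text
[[539.38399522 162.55702831]
 [599.79920132 150.3071499 ]
 [525.80613156  96.13783056]
 [586.34570167  83.46563725]] [562.83375744 123.11691151]
[13.51568165 66.63035519] -11.46662241857843
```

Request:
step_arm:
  increments:
    - [[-0.5, 0, 0, 0], [-1, 0, 0, 0]]

```text
time: 2.35
tool_pos: [566.4, 44.9, 299.2]
ee_rot: [-2.218, -2.225, -0.001]
contact_force: [1.4, -1.1, 0.5]
grip_width: 85.2
gripper_force: 0.0
```

Request:
step_arm:
  increments:
    - [[-0.5, 0, 0, 0], [-1, 0, 0, 0]]

```text
time: 2.55
tool_pos: [566.1, -57.4, 299.5]
ee_rot: [2.222, 2.22, 0.0]
contact_force: [0.7, -0.2, 0.4]
grip_width: 85.1
gripper_force: 0.0
```

Request:
step_arm:
  increments:
    - [[-0.5, 0, 0, -0.1], [-1, 0, 0, -0.233]]

```text
time: 2.75
tool_pos: [566.0, -157.4, 299.5]
ee_rot: [2.08, 2.354, 0.0]
contact_force: [0.8, 1.5, 0.2]
grip_width: 85.4
gripper_force: 0.0
```

Request:
step_arm:
  increments:
    - [[-0.4, -0.05, 0, 0], [-0.7, -0.05, 0, 0], [-0.7, -0.05, 0, 0], [-0.7, -0.05, 0, 0], [-0.7, -0.05, 0, 0]]

```text
time: 3.25
tool_pos: [570.2, -223.5, 299.2]
ee_rot: [-2.08, -2.354, -0.001]
contact_force: [-0.2, 0.6, 0.3]
grip_width: 85.5
gripper_force: 0.0
```

```bash
cat >> h.py <<'E'
def yaw(s):  # world yaw (deg, ccw) of tool x from +y
    v=R.from_rotvec(s["ee_rot"]).as_matrix()[:,0]; return np.degrees(np.arctan2(-v[0],v[1]))
def go(s,xy,z,ang):
    "needed move in tool units from measured pose"
    M=R.from_rotvec(s["ee_rot"]).as_matrix(); d=np.r_[xy,z]-s["tool_pos"]
    t=(-(ang-yaw(s))+90)%180-90
    return np.round(M.T@d/100,4),round(t/30,4)
E
python3 - <<'E'
from h import *
s,im=look("wrist","w3"); print(s["time"],s["tool_pos"],yaw(s))
for p in plates(s,im): print(p)
E
```

```text
3.25 [ 570.21092402 -223.48962719  299.21716269] 7.073893825137243
((array([ 919.7, -578.8]), 47.4, 118.3, 0.1), array([436., 373.]))
((array([ 658.6, -233.9]), 51.0, 104.9, 15.6), array([344., 185.]))
((array([ 554.6, -248.9]), 49.4, 115.1, 7.3), array([267., 186.]))
((array([653.7, -98.3]), 51.5, 92.5, -5.2), array([356.,  86.]))
((array([562.4, -94. ]), 50.8, 79.9, 5.1), array([287.,  72.]))
```

```bash
python3 -c "
from h import *
print(go(r.observe(),[555.2,-248.9],30,7.2))"
```

```text
(array([-0.2381, -0.1819,  2.6926]), np.float64(-0.003))
```

Request:
step_arm:
  increments:
    - [[-0.238, -0.182, 0.5, 0], [-0.238, -0.182, 1, 0]]

```text
time: 3.5
tool_pos: [555.8, -252.5, 207.9]
ee_rot: [2.079, 2.347, 0.001]
contact_force: [-0.2, -0.9, -0.7]
grip_width: 85.3
gripper_force: 0.0
```

Request:
step_arm:
  increments:
    - [[0, 0, 0.5, 0], [0, 0, 1, 0]]

```text
time: 3.7
tool_pos: [555.6, -249.1, 105.4]
ee_rot: [2.08, 2.354, 0.002]
contact_force: [-0.2, -1.7, 0.5]
grip_width: 85.4
gripper_force: 0.0
```

Request:
step_arm:
  increments:
    - [[0, 0, 0.4, 0], [0, 0, 0.7, 0], [0, 0, 0.8, 0], [0, 0, 0.9, 0], [0, 0, 0.9, 0]]

```text
time: 4.2
tool_pos: [555.6, -249.8, 16.7]
ee_rot: [2.081, 2.353, 0.0]
contact_force: [1.2, 0.9, 0.1]
grip_width: 85.6
gripper_force: 0.0
```

```bash
python3 -c "
from h import *
s=r.observe();print(s['tool_pos'],s['contact_force'],go(s,[555.2,-248.9],8,7.2))"
```

```text
[ 555.5522467  -249.81950397   16.6922834 ] [1.24098535 0.89415495 0.08621179] (array([ 0.0096, -0.0024,  0.0869]), np.float64(-0.0056))
```

Request:
step_arm:
  increments:
    - [[0.01, 0, 0.09, 0], [0.01, 0, 0.09, 0]]

```text
time: 4.4
tool_pos: [555.3, -249.0, 7.8]
ee_rot: [2.081, 2.353, 0.001]
contact_force: [0.1, 0.3, -0.1]
grip_width: 85.2
gripper_force: 0.0
```

Request:
step_arm:
  increments:
    - [[0, 0, 0, 0], [0, 0, 0, 0], [0, 0, 0, 0], [0, 0, 0, 0], [0, 0, 0, 0], [0, 0, 0, 0], [0, 0, 0, 0], [0, 0, 0, 0]]
  grip: 0
  grip_force: 80

```text
time: 5.2
tool_pos: [555.6, -249.6, 8.7]
ee_rot: [2.081, 2.352, 0.001]
contact_force: [-2.2, 0.8, 6.6]
grip_width: 47.1
gripper_force: 82.2
```

```bash
python3 -c "
from h import *
s=r.observe();print(s['tool_pos'],s['contact_force'],s['moment'],s['grip_width'],s['gripper_force'])"
```

```text
[ 555.63305079 -249.55205863    8.70044894] [-2.19745337  0.76821742  6.64909214] [0.19589483 0.36809827 0.02350893] 47.10580547173903 82.19380974769592
```

Request:
step_arm:
  increments:
    - [[0, 0, -0.15, 0], [0, 0, -0.4, 0], [0, 0, -0.8, 0], [0, 0, -1, 0], [0, 0, -1, 0]]

```text
time: 5.7
tool_pos: [557.5, -250.4, 111.8]
ee_rot: [2.078, 2.348, 0.004]
contact_force: [0.4, -0.6, -1.5]
grip_width: 47.4
gripper_force: 83.0
```

Request:
step_arm:
  increments:
    - [[0.3, 0, -0.2, 0.1], [0.6, 0, -0.4, 0.3], [0.9, 0, -0.4, 0.5], [0.9, 0, -0.4, 0.622], [0.9, 0, -0.4, 0.622]]

```text
time: 6.2
tool_pos: [543.6, -158.7, 147.2]
ee_rot: [-2.433, -1.985, 0.001]
contact_force: [0.5, -0.5, -0.9]
grip_width: 47.1
gripper_force: 82.9
```

```bash
python3 -c "
from h import *
s=r.observe();print(s['tool_pos'],s['contact_force'],s['moment'],s['grip_width'],s['gripper_force'],go(s,[562.6,123.4],148,-11.45))"
```

```text
[ 543.64418756 -158.65543311  147.1974207 ] [ 0.54112283 -0.51223517 -0.89729871] [-0.02796642 -0.00553595  0.02996724] 47.13285183662423 82.9176378250122 (array([ 2.8012, -0.3804, -0.0075]), np.float64(-0.0043))
```

Request:
step_arm:
  increments:
    - [[0.3, -0.05, 0, 0], [0.65, -0.1, 0, 0], [1, -0.15, 0, 0]]

```text
time: 6.5
tool_pos: [549.3, -59.3, 147.1]
ee_rot: [2.436, 1.983, -0.002]
contact_force: [0.9, 0.2, -1.3]
grip_width: 47.2
gripper_force: 82.9
```

Request:
step_arm:
  increments:
    - [[0.4, -0.05, 0, 0], [0.8, -0.1, 0, 0], [1, -0.15, 0, 0]]

```text
time: 6.8
tool_pos: [555.3, 45.5, 147.1]
ee_rot: [-2.43, -1.989, -0.001]
contact_force: [-0.8, -0.0, -1.8]
grip_width: 47.4
gripper_force: 82.9
```

Request:
step_arm:
  increments:
    - [[0.3, -0.03, 0, 0], [0.6, -0.06, 0, 0], [0.8, -0.08, 0, 0], [0.8, -0.08, 0, 0], [0.8, -0.08, 0, 0], [0.8, -0.08, 0, 0]]

```text
time: 7.4
tool_pos: [563.5, 119.7, 147.2]
ee_rot: [2.437, 1.981, -0.002]
contact_force: [-0.0, -0.7, -1.2]
grip_width: 47.2
gripper_force: 82.9
```

Run:
```python
from h import *
s,im=look("wrist","w4");print(s['tool_pos'],s['grip_width'],go(s,[562.6,123.4],148,-11.45))
cv2.imwrite("pics/side4.png",look("side")[1])
```

```text
[563.50333524 119.69861856 147.1937179 ] 47.20867295717416 (array([ 0.0344, -0.0164, -0.0081]), np.float64(-0.0109))
```

View pics/w4.png

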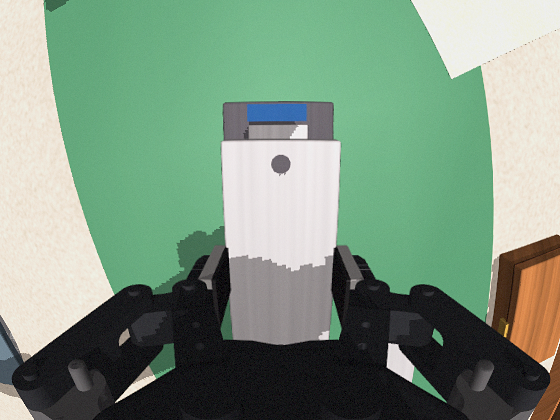

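The wrist view shows plate a held straight, with its front edge at (221–340,140). The far ear at (277,112) and the base corners at (224,102) and (333,102) lie just beyond it.

Run:
```python
from h import *
s=r.observe(); M=R.from_rotvec(s["ee_rot"]).as_matrix()
def tl(px,z):
    P=plane("wrist",px,z,s); return ((np.c_[P,np.full(len(P),z)]-s["tool_pos"])@M)[:,:2].round(1)
z=s["tool_pos"][2]
print("plate",tl([[221.5,141],[340,141]],z+2),"base",tl([[223.5,102],[333,102]],12),"ear top",tl([[247,104],[307.5,104]],94))
```

```text
plate [[ 57.5 -24.4]
 [ 57.6  24. ]] base [[ 81.1 -47.1]
 [ 81.1  42.9]] ear top [[ 75.  -19.3]
 [ 75.   15.1]]
```

Request:
step_arm:
  increments:
    - [[0.035, -0.018, 0.2, -0.01], [0.035, -0.018, 0.45, -0.01], [0.035, -0.018, 0.45, -0.01], [0.035, -0.018, 0.45, -0.01]]

```text
time: 7.9
tool_pos: [562.4, 124.9, 102.7]
ee_rot: [2.431, 1.989, -0.002]
contact_force: [-0.7, 0.2, -0.7]
grip_width: 47.3
gripper_force: 84.8
```

Run:
```python
from h import *
s=r.observe();print(s['tool_pos'],yaw(s),go(s,[562.6,123.4],39,-11.45),s["contact_force"])
```

```text
[562.42092906 124.86277998 102.68217984] -11.423050342186718 (array([-0.0135,  0.005 ,  0.6368]), np.float64(0.0009)) [-0.71096986  0.16360246 -0.6610984 ]
```

Request:
step_arm:
  increments:
    - [[-0.01, 0.003, 0.1, 0], [-0.01, 0.003, 0.2, 0], [-0.01, 0.003, 0.3, 0], [-0.01, 0.003, 0.4, 0], [-0.01, 0.003, 0.5, 0], [-0.01, 0.003, 0.57, 0], [-0.01, 0.003, 0.57, 0]]

```text
time: 8.6
tool_pos: [561.7, 124.5, 44.2]
ee_rot: [-2.43, -1.99, 0.003]
contact_force: [0.1, 0.5, -2.2]
grip_width: 47.1
gripper_force: 84.9
```

Run:
```python
from h import *
s=r.observe();print(s['tool_pos'],yaw(s),go(s,[562.6,123.4],39,-11.45),s["contact_force"],s["moment"])
```

```text
[561.71538755 124.53937942  44.23521283] -11.362082661707724 (array([-0.0094,  0.011 ,  0.0523]), np.float64(0.0029)) [ 0.12796999  0.5270379  -2.20648621] [0.0234945  0.01142898 0.00776223]
```

Request:
step_arm:
  increments:
    - [[-0.006, 0.004, 0.025, 0], [-0.006, 0.004, 0.05, 0], [-0.006, 0.004, 0.05, 0]]

```text
time: 8.9
tool_pos: [562.9, 124.0, 40.5]
ee_rot: [2.431, 1.99, -0.0]
contact_force: [-0.5, -0.2, 0.1]
grip_width: 47.5
gripper_force: 84.9
```

Request:
step_arm:
  increments:
    - [[0, 0, 0, 0], [0, 0, 0, 0], [0, 0, 0, 0], [0, 0, 0, 0], [0, 0, -0.1, 0], [0, 0, -0.3, 0], [0, 0, -0.5, 0], [0, 0, -0.5, 0]]
  grip: 0.78

```text
time: 9.7
tool_pos: [565.1, 124.5, 93.7]
ee_rot: [2.429, 1.989, 0.008]
contact_force: [0.6, -0.7, -0.0]
grip_width: 66.6
gripper_force: 0.0
```

Run:
```python
from h import *
s,im=look("wrist","w5");print(s['time'],s['tool_pos'],yaw(s),go(s,[562.6,123.4],60,-11.45),s["contact_force"])
```

```text
9.7 [565.07702021 124.51873409  93.73447791] -11.378962789955374 (array([-0.0167, -0.0237,  0.3372]), np.float64(0.0024)) [ 0.56677022 -0.71672335 -0.03563081]
```

View pics/w5.png

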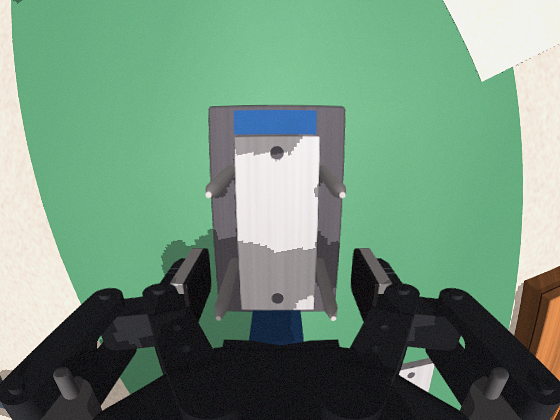

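Plate a lies between the four pins (tips at (209,194), (342,195), (218,318) and (333,318)), with its front edge at row 136, just clear of the ear. Now I press it.

Request:
step_arm:
  increments:
    - [[0, 0, 0, 0], [0, 0, 0, 0], [0, 0, 0, 0], [0, 0, 0, 0], [0, 0, 0, 0], [0, 0, 0, 0], [-0.01, 0, 0.2, 0], [-0.01, 0, 0.35, 0], [-0.01, 0, 0.35, 0], [-0.01, 0, 0.35, 0]]
  grip: 0

```text
time: 10.75
tool_pos: [562.4, 123.0, 55.3]
ee_rot: [-2.43, -1.99, 0.002]
contact_force: [-0.2, 0.4, 0.4]
grip_width: -0.4
gripper_force: 0.0
```

Run:
```python
from h import *
s=r.observe();print(s['time'],s['tool_pos'],yaw(s),go(s,[562.6,123.4],43,-11.45),s["contact_force"])
```

```text
10.75 [562.37306627 123.00428658  55.25564094] -11.36609917805511 (array([0.0044, 0.0016, 0.1226]), np.float64(0.0028)) [-0.2460302   0.42461571  0.36767095]
```

Request:
step_arm:
  increments:
    - [[0, 0, 0.03, 0], [0, 0, 0.06, 0], [0, 0, 0.09, 0], [0, 0, 0.1, 0], [0, 0, 0.1, 0]]

```text
time: 11.25
tool_pos: [563.1, 123.2, 46.3]
ee_rot: [2.43, 1.99, 0.001]
contact_force: [-2.2, -1.6, 8.9]
grip_width: 0.1
gripper_force: 4.2
```

Request:
step_arm:
  increments:
    - [[0, 0, 0.01, 0], [0, 0, 0.02, 0], [0, 0, 0.025, 0], [0, 0, 0.025, 0], [0, 0, 0.025, 0]]

```text
time: 11.75
tool_pos: [563.1, 123.2, 44.2]
ee_rot: [2.431, 1.99, 0.001]
contact_force: [-2.5, -1.6, 11.6]
grip_width: -0.1
gripper_force: 5.5
```

Request:
step_arm:
  increments:
    - [[0, 0, 0.01, 0], [0, 0, 0.015, 0], [0, 0, 0.015, 0], [0, 0, 0.015, 0]]

```text
time: 12.15
tool_pos: [563.1, 123.2, 43.1]
ee_rot: [2.43, 1.99, 0.001]
contact_force: [-4.6, -0.7, 15.1]
grip_width: -0.1
gripper_force: 7.6
```

Request:
step_arm:
  increments:
    - [[0, 0, -0.05, 0], [0, 0, -0.2, 0], [0, 0, -0.6, 0], [0, 0, -1, 0], [0, 0, -1, 0]]

```text
time: 12.65
tool_pos: [566.5, 123.9, 147.4]
ee_rot: [2.428, 1.987, 0.014]
contact_force: [0.4, 0.8, 0.6]
grip_width: -0.0
gripper_force: 0.0
```

Request:
step_arm:
  increments:
    - [[-0.5, 0, -0.4, 0], [-1, 0, -0.9, -0.1]]
  grip: 1

```text
time: 12.85
tool_pos: [546.6, 49.2, 207.5]
ee_rot: [-2.374, -2.056, 0.003]
contact_force: [1.2, -1.2, 0.8]
grip_width: 28.5
gripper_force: 0.0
```

Run:
```python
from h import *
s=r.observe();print(s['time'],s['tool_pos'],yaw(s),go(s,[659,-210],260,15.6),s["contact_force"])
```

```text
12.85 [546.55502937  49.17158767 207.48984891] -8.191414272470903 (array([-2.4055,  1.481 , -0.5264]), np.float64(-0.793)) [ 1.17361683 -1.23016962  0.82529734]
```

Request:
step_arm:
  increments:
    - [[-0.4, 0.25, -0.1, 0], [-0.8, 0.5, -0.2, 0]]

```text
time: 13.05
tool_pos: [586.0, -38.1, 229.2]
ee_rot: [2.376, 2.054, 0.003]
contact_force: [1.4, 0.4, -0.4]
grip_width: 58.0
gripper_force: 0.0
```

Request:
step_arm:
  increments:
    - [[-0.4, 0.25, -0.1, -0.2], [-0.8, 0.5, -0.2, -0.45]]

```text
time: 13.25
tool_pos: [623.8, -125.0, 248.1]
ee_rot: [2.114, 2.324, 0.0]
contact_force: [1.0, 0.7, 0.7]
grip_width: 84.6
gripper_force: 0.0
```

Request:
step_arm:
  increments:
    - [[-0.4, 0.15, 0, -0.2], [-0.6, 0.25, 0, -0.3], [-0.6, 0.25, 0, -0.3], [-0.6, 0.25, 0, -0.3], [-0.6, 0.25, 0, -0.3]]

```text
time: 13.75
tool_pos: [653.5, -179.0, 247.3]
ee_rot: [-1.929, -2.478, -0.001]
contact_force: [-0.9, 0.1, -0.2]
grip_width: 85.2
gripper_force: 0.0
```

Run:
```python
from h import *
s,im=look("wrist","w6");print(s['time'],s['tool_pos'],yaw(s))
for p in plates(s,im): print(p)
```

```text
13.75 [ 653.49191067 -179.02184803  247.29333763] 14.202907588926482
((array([ 659.1, -233.6]), 50.1, 105.2, 15.7), array([274., 219.]))
((array([654.4, -98.5]), 50.4, 92.1, -5.2), array([299., 109.]))
((array([563.1, -94.2]), 51.1, 80.4, 5.0), array([222.,  88.]))
```

```bash
python3 -c "
from h import *
print(go(r.observe(),[659,-233.7],8,15.7))"
```

```text
(array([-0.5466, -0.0816,  2.3942]), np.float64(-0.0491))
```

Request:
step_arm:
  increments:
    - [[-0.3, -0.05, 0.4, -0.03], [-0.547, -0.082, 0.8, -0.05], [-0.547, -0.082, 1, -0.05]]

```text
time: 14.1
tool_pos: [656.4, -239.3, 144.1]
ee_rot: [-1.901, -2.498, 0.007]
contact_force: [-1.2, 0.4, -0.7]
grip_width: 85.4
gripper_force: 0.0
```

Request:
step_arm:
  increments:
    - [[0, 0, 0.5, 0], [0, 0, 0.9, 0], [0, 0, 1, 0], [0, 0, 1.0, 0], [0, 0, 1.0, 0]]

```text
time: 14.6
tool_pos: [660.9, -236.0, 49.9]
ee_rot: [1.896, 2.501, 0.002]
contact_force: [0.6, -0.7, 1.0]
grip_width: 85.5
gripper_force: 0.0
```

```bash
python3 -c "
from h import *
print(go(r.observe(),[659,-233.7],8,15.7))"
```

```text
(array([ 0.0277, -0.0131,  0.4189]), np.float64(-0.0013))
```

Request:
step_arm:
  increments:
    - [[0.025, -0.013, 0.15, 0], [0.025, -0.013, 0.3, 0], [0.025, -0.013, 0.37, 0], [0.025, -0.013, 0.41, 0], [0.025, -0.013, 0.41, 0], [0.025, -0.013, 0.41, 0]]

```text
time: 15.2
tool_pos: [657.5, -234.0, 6.6]
ee_rot: [1.899, 2.503, 0.0]
contact_force: [0.2, 0.2, 1.1]
grip_width: 85.6
gripper_force: 0.0
```

Request:
step_arm:
  increments:
    - [[0, 0, 0, 0], [0, 0, 0, 0], [0, 0, 0, 0], [0, 0, 0, 0], [0, 0, 0, 0], [0, 0, 0, 0], [0, 0, 0, 0]]
  grip: 0

```text
time: 15.9
tool_pos: [658.1, -234.1, 7.6]
ee_rot: [1.898, 2.502, 0.001]
contact_force: [-0.5, 0.7, 5.8]
grip_width: 47.6
gripper_force: 83.0
```

Request:
step_arm:
  increments:
    - [[0, 0, -0.15, 0], [0, 0, -0.4, 0], [0, 0, -0.8, 0], [0, 0, -1, 0], [0, 0, -1, 0]]

```text
time: 16.4
tool_pos: [659.7, -234.8, 111.1]
ee_rot: [1.895, 2.497, 0.004]
contact_force: [0.7, 0.0, -2.0]
grip_width: 47.2
gripper_force: 82.6
```

Request:
step_arm:
  increments:
    - [[0.3, 0, -0.2, 0.2], [0.6, 0, -0.4, 0.45], [0.9, 0, -0.4, 0.7], [0.9, 0, -0.4, 0.905], [0.9, 0, -0.4, 0.905]]

```text
time: 16.9
tool_pos: [632.2, -145.6, 145.7]
ee_rot: [-2.431, -1.988, 0.002]
contact_force: [-0.5, -1.2, -1.5]
grip_width: 47.4
gripper_force: 82.7
```

```bash
python3 -c "
from h import *
s=r.observe();print(s['tool_pos'],s['contact_force'],s['moment'],s['grip_width'],s['gripper_force'],go(s,[562.6,123.4],148,-11.45))"
```

```text
[ 632.24826226 -145.64714463  145.71933349] [-0.49063719 -1.15826929 -1.46339527] [-0.06138804 -0.05710008 -0.03499844] 47.37414186105177 82.70278215408325 (array([ 2.4987, -1.2168, -0.0207]), np.float64(-0.0))
```

Request:
step_arm:
  increments:
    - [[0.3, -0.15, 0, 0], [0.6, -0.3, 0, 0], [0.9, -0.45, 0, 0]]

```text
time: 17.2
tool_pos: [606.1, -50.4, 145.7]
ee_rot: [-2.432, -1.989, 0.002]
contact_force: [-0.2, 0.6, -0.6]
grip_width: 47.4
gripper_force: 82.7
```

Request:
step_arm:
  increments:
    - [[0.4, -0.2, -0.01, 0], [0.8, -0.4, -0.02, 0]]

```text
time: 17.4
tool_pos: [583.0, 36.1, 147.9]
ee_rot: [2.432, 1.988, -0.002]
contact_force: [1.4, 0.5, -1.2]
grip_width: 47.3
gripper_force: 82.7
```

Request:
step_arm:
  increments:
    - [[0.4, -0.18, 0, 0], [0.7, -0.3, 0, 0], [0.78, -0.36, 0, 0], [0.78, -0.36, 0, 0], [0.78, -0.36, 0, 0], [0.78, -0.36, 0, 0]]

```text
time: 18.0
tool_pos: [564.6, 117.3, 148.4]
ee_rot: [2.435, 1.983, -0.001]
contact_force: [-0.5, 0.1, -2.0]
grip_width: 47.9
gripper_force: 82.7
```

```bash
cat >> h.py <<'E'
def held(top=2):
    "held plate's front edge and the jig's base edge in the tool frame (x fwd, y lateral), from a wrist picture"
    s,im=look("wrist"); M=R.from_rotvec(s["ee_rot"]).as_matrix(); z=s["tool_pos"][2]
    def tl(px,z):
        P=plane("wrist",px,z,s); return ((np.c_[P,np.full(len(P),z)]-s["tool_pos"])@M)[:,:2].round(1)
    h=cv2.cvtColor(im,cv2.COLOR_BGR2HSV); v=h[...,2].astype(int)
    m=((h[...,1]<45)&(v>118)).astype(np.uint8)*255; m[:80]=0; m[240:]=0; m[:,:190]=0; m[:,370:]=0
    m=cv2.morphologyEx(m,cv2.MORPH_OPEN,np.ones((5,5)))
    c=max(cv2.findContours(m,cv2.RETR_EXTERNAL,cv2.CHAIN_APPROX_NONE)[0],key=cv2.contourArea).reshape(-1,2)
    L=tl(c,z+top); e=L[:,0]>20
    print("t",s["time"],"pos",s["tool_pos"].round(1),"held x max",L[:,0].max(),"y",L[e,1].min(),L[e,1].max(),"mid",(L[e,1].min()+L[e,1].max())/2)
    b=cv2.inRange(h,(100,120,40),(125,255,255)); b[:60]=0; b[200:]=0; b[:,:190]=0; b[:,370:]=0
    c=max(cv2.findContours(b,cv2.RETR_EXTERNAL,cv2.CHAIN_APPROX_NONE)[0],key=cv2.contourArea).reshape(-1,2)
    L=tl(c,94); print("ear y",L[:,1].min(),L[:,1].max(),"mid",(L[:,1].min()+L[:,1].max())/2,"x",L[:,0].max()-72)
    print("go",go(s,[562.6,123.4],100,-11.45)); return s,im
E
python3 -c "
from h import *
s,im=held(); cv2.imwrite('pics/w7.png',im)"
```

```text
t 18.0 pos [564.6 117.3 148.4] held x max 50.8 y -25.1 24.5 mid -0.3000000000000007
ear y -20.6 12.6 mid -4.000000000000001 x 5.299999999999997
go (array([ 0.0567, -0.0318,  0.4834]), np.float64(-0.0075))
```

Request:
step_arm:
  increments:
    - [[0.065, -0.034, 0.2, 0], [0.065, -0.034, 0.46, 0], [0.065, -0.034, 0.46, 0], [0.065, -0.034, 0.46, 0]]

```text
time: 18.45
tool_pos: [562.1, 125.8, 102.6]
ee_rot: [2.434, 1.986, -0.002]
contact_force: [-0.3, -0.6, -0.7]
grip_width: 47.0
gripper_force: 82.7
```

```bash
python3 -c "
from h import *
s=r.observe();print(s['tool_pos'],go(s,[562.6,124],49,-11.45))"
```

```text
[562.08009186 125.81882087 102.57673072] (array([-0.0163,  0.009 ,  0.5358]), np.float64(-0.0048))
```

Request:
step_arm:
  increments:
    - [[-0.01, 0.006, 0.1, 0], [-0.01, 0.006, 0.2, 0], [-0.01, 0.006, 0.3, 0], [-0.01, 0.006, 0.4, 0], [-0.01, 0.006, 0.48, 0], [-0.01, 0.006, 0.48, 0]]

```text
time: 19.05
tool_pos: [561.3, 125.8, 53.0]
ee_rot: [-2.432, -1.987, 0.004]
contact_force: [0.1, 0.2, -1.4]
grip_width: 47.1
gripper_force: 82.8
```

Request:
step_arm:
  increments:
    - [[0, 0, 0.025, 0], [0, 0, 0.05, 0], [0, 0, 0.05, 0]]

```text
time: 19.35
tool_pos: [562.3, 126.0, 49.4]
ee_rot: [2.433, 1.987, 0.0]
contact_force: [-0.3, -0.6, -0.5]
grip_width: 47.3
gripper_force: 82.8
```

Request:
step_arm:
  increments:
    - [[-0.012, 0, 0.01, 0], [-0.012, 0, 0.01, 0]]

```text
time: 19.55
tool_pos: [562.1, 124.5, 48.6]
ee_rot: [2.433, 1.987, -0.0]
contact_force: [-0.1, -0.3, -0.4]
grip_width: 47.6
gripper_force: 82.8
```

Request:
step_arm:
  increments:
    - [[0, 0, 0, 0], [0, 0, 0, 0], [0, 0, 0, 0], [0, 0, 0, 0], [0, 0, -0.1, 0], [0, 0, -0.3, 0], [0, 0, -0.5, 0], [0, 0, -0.5, 0]]
  grip: 0.78

```text
time: 20.35
tool_pos: [564.3, 125.2, 101.6]
ee_rot: [2.432, 1.986, 0.008]
contact_force: [-0.8, 0.2, 0.1]
grip_width: 66.7
gripper_force: 0.0
```

Run:
```python
from h import *
s,im=look("wrist","w8");print(s['time'],s['tool_pos'],yaw(s),go(s,[562.6,123.4],70,-11.45),s["contact_force"])
```

```text
20.35 [564.26862003 125.22077673 101.61320016] -11.528874931643982 (array([-0.022 , -0.0142,  0.316 ]), np.float64(-0.0026)) [-0.77949078  0.17717815  0.13465555]
```

View pics/w8.png

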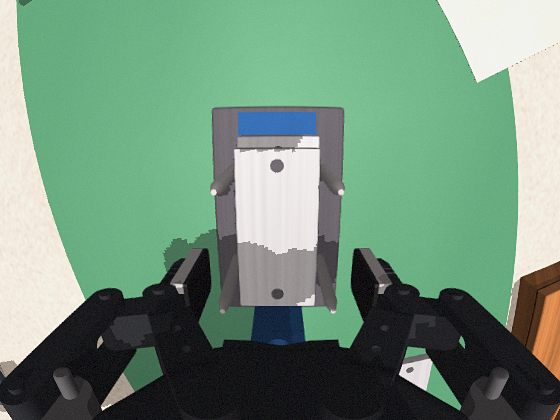

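Plate b lies on a, with its front edge at row 149, a's edge at row 137 and the pins clear on both sides. Now I press it.

Request:
step_arm:
  increments:
    - [[0, 0, 0, 0], [0, 0, 0, 0], [0, 0, 0, 0], [0, 0, 0, 0], [0, 0, 0, 0], [0, 0, 0, 0], [-0.01, 0, 0.2, 0], [-0.01, 0, 0.35, 0], [-0.01, 0, 0.35, 0], [-0.01, 0, 0.35, 0]]
  grip: 0

```text
time: 21.4
tool_pos: [561.6, 123.7, 63.2]
ee_rot: [-2.433, -1.987, 0.001]
contact_force: [-0.4, 0.4, -0.8]
grip_width: -0.1
gripper_force: 0.0
```

Request:
step_arm:
  increments:
    - [[0, 0, 0.03, 0], [0, 0, 0.05, 0], [0, 0, 0.06, 0], [0, 0, 0.07, 0], [0, 0, 0.07, 0]]

```text
time: 21.9
tool_pos: [562.2, 123.9, 57.1]
ee_rot: [2.433, 1.987, 0.001]
contact_force: [-1.3, 0.4, 7.1]
grip_width: 0.2
gripper_force: 3.2
```

Request:
step_arm:
  increments:
    - [[0, 0, 0.015, 0], [0, 0, 0.03, 0], [0, 0, 0.04, 0], [0, 0, 0.05, 0], [0, 0, 0.05, 0]]

```text
time: 22.4
tool_pos: [562.2, 123.9, 53.1]
ee_rot: [-2.433, -1.987, -0.001]
contact_force: [-5.0, -0.6, 14.8]
grip_width: 0.1
gripper_force: 7.6
```

Request:
step_arm:
  increments:
    - [[0, 0, -0.05, 0], [0, 0, -0.2, 0], [0, 0, -0.6, 0], [0, 0, -1, 0], [0, 0, -1, 0]]

```text
time: 22.9
tool_pos: [565.8, 124.5, 157.5]
ee_rot: [2.431, 1.984, 0.015]
contact_force: [0.4, -0.0, 0.6]
grip_width: 0.0
gripper_force: 0.0
```

Request:
step_arm:
  increments:
    - [[-0.4, 0.3, -0.4, 0], [-0.9, 0.55, -0.9, -0.1], [-0.9, 0.55, -0.9, -0.2]]
  grip: 1

```text
time: 23.2
tool_pos: [598.6, 22.1, 243.7]
ee_rot: [2.324, 2.112, 0.001]
contact_force: [1.2, -0.6, 0.6]
grip_width: 43.2
gripper_force: 0.0
```

Request:
step_arm:
  increments:
    - [[-0.4, 0.2, 0, 0], [-0.8, 0.4, 0, 0], [-0.8, 0.4, 0, 0], [-0.8, 0.4, 0, 0], [-0.8, 0.4, 0, 0], [-0.8, 0.4, 0, 0]]

```text
time: 23.8
tool_pos: [629.6, -56.8, 241.4]
ee_rot: [-2.322, -2.114, -0.0]
contact_force: [0.3, 0.5, -0.2]
grip_width: 85.1
gripper_force: 0.0
```

Run:
```python
from h import *
s,im=look("wrist","w9");print(s['time'],s['tool_pos'],yaw(s))
for p in plates(s,im): print(p)
print(go(s,[654.4,-98.5],8,-5.2))
```

```text
23.8 [629.63467812 -56.8378942  241.35124701] -5.371217608736032
((array([563.3, -93.2]), 51.2, 80.9, 5.2), array([228., 212.]))
((array([654.8, -97.6]), 49.9, 92.0, -5.1), array([305., 208.]))
(array([-0.3937,  0.2869,  2.333 ]), np.float64(-0.0057))
```

Request:
step_arm:
  increments:
    - [[-0.2, 0.15, 0.4, 0], [-0.39, 0.29, 0.8, 0], [-0.39, 0.29, 1, 0]]

```text
time: 24.15
tool_pos: [653.9, -103.1, 138.2]
ee_rot: [-2.327, -2.109, 0.006]
contact_force: [-1.0, -0.2, -1.2]
grip_width: 85.1
gripper_force: 0.0
```

Request:
step_arm:
  increments:
    - [[0, 0, 0.5, 0], [0, 0, 0.9, 0], [0, 0, 0.95, 0], [0, 0, 0.95, 0], [0, 0, 0.95, 0]]

```text
time: 24.65
tool_pos: [656.9, -100.5, 49.0]
ee_rot: [2.323, 2.111, 0.004]
contact_force: [0.2, 0.5, -0.4]
grip_width: 85.1
gripper_force: 0.0
```

```bash
python3 -c "
from h import *
print(go(r.observe(),[654.6,-98.1],8,-5.2))"
```

```text
(array([ 0.0213, -0.0269,  0.4096]), np.float64(-0.0097))
```

Request:
step_arm:
  increments:
    - [[0.025, -0.02, 0.15, 0], [0.025, -0.02, 0.3, 0], [0.025, -0.02, 0.37, 0], [0.025, -0.02, 0.4, 0], [0.025, -0.02, 0.4, 0], [0.025, -0.02, 0.4, 0]]

```text
time: 25.25
tool_pos: [653.6, -98.0, 6.7]
ee_rot: [2.326, 2.111, 0.0]
contact_force: [-0.7, 0.1, 0.3]
grip_width: 85.2
gripper_force: 0.0
```

Request:
step_arm:
  increments:
    - [[0, 0, 0, 0], [0, 0, 0, 0], [0, 0, 0, 0], [0, 0, 0, 0], [0, 0, 0, 0], [0, 0, 0, 0], [0, 0, 0, 0]]
  grip: 0

```text
time: 25.95
tool_pos: [654.2, -98.0, 7.5]
ee_rot: [2.325, 2.111, 0.002]
contact_force: [-0.2, -0.2, 5.1]
grip_width: 47.7
gripper_force: 83.0
```

Request:
step_arm:
  increments:
    - [[0, 0, -0.15, 0], [0, 0, -0.4, 0], [0, 0, -0.8, 0], [0, 0, -1, 0], [0, 0, -1, 0]]

```text
time: 26.45
tool_pos: [655.8, -98.3, 110.9]
ee_rot: [2.322, 2.108, 0.007]
contact_force: [0.2, 0.1, -2.0]
grip_width: 47.0
gripper_force: 82.7
```

Request:
step_arm:
  increments:
    - [[0.3, -0.2, -0.2, 0.1], [0.6, -0.4, -0.4, 0.21], [0.8, -0.5, -0.4, 0.21]]

```text
time: 26.75
tool_pos: [610.7, -10.6, 148.0]
ee_rot: [-2.438, -1.981, -0.003]
contact_force: [0.4, 0.6, -1.5]
grip_width: 47.2
gripper_force: 82.9
```

```bash
python3 -c "
from h import *
s=r.observe();print(s['tool_pos'],s['contact_force'],s['grip_width'],s['gripper_force'],go(s,[562.6,123.4],148,-11.45))"
```

```text
[610.72445086 -10.62789791 147.99189612] [ 0.3608936   0.63495061 -1.47002342] 47.155282766662225 82.88953185081482 (array([ 1.2133, -0.7455,  0.0013]), np.float64(-0.0122))
```

Request:
step_arm:
  increments:
    - [[0.3, -0.18, 0, 0], [0.6, -0.36, 0, 0]]

```text
time: 26.95
tool_pos: [587.0, 53.5, 145.8]
ee_rot: [-2.439, -1.98, 0.002]
contact_force: [0.6, -0.3, -1.6]
grip_width: 47.4
gripper_force: 82.9
```

Request:
step_arm:
  increments:
    - [[0.3, -0.18, 0, 0], [0.5, -0.3, 0, -0.01], [0.54, -0.34, 0, -0.01], [0.54, -0.34, 0, -0.01], [0.54, -0.34, 0, -0.01], [0.54, -0.34, 0, -0.01]]

```text
time: 27.55
tool_pos: [566.5, 110.5, 146.4]
ee_rot: [2.435, 1.983, -0.001]
contact_force: [0.1, -0.1, -1.6]
grip_width: 47.5
gripper_force: 82.9
```

```bash
python3 -c "
from h import *
s,im=held(); cv2.imwrite('pics/w10.png',im)"
```

```text
t 27.55 pos [566.5 110.5 146.4] held x max 45.5 y -25.2 24.6 mid -0.29999999999999893
ear y -23.8 9.0 mid -7.4 x 11.400000000000006
go (array([ 0.1187, -0.0645,  0.4636]), np.float64(-0.0074))
```

Request:
step_arm:
  increments:
    - [[0.06, -0.03, 0.1, -0.005], [0.12, -0.068, 0.2, -0.008], [0.12, -0.068, 0.44, -0.008], [0.12, -0.068, 0.44, -0.008], [0.12, -0.068, 0.44, -0.008]]

```text
time: 28.1
tool_pos: [561.1, 125.8, 101.8]
ee_rot: [-2.428, -1.992, 0.003]
contact_force: [0.1, 0.0, -0.6]
grip_width: 47.4
gripper_force: 82.8
```

```bash
python3 -c "
from h import *
s=r.observe();print(s['tool_pos'],go(s,[562.4,123.6],58,-11.45))"
```

```text
[561.05419102 125.78515334 101.80792558] (array([-0.0184,  0.0182,  0.4381]), np.float64(0.0064))
```

Request:
step_arm:
  increments:
    - [[-0.015, 0.01, 0.1, 0], [-0.015, 0.01, 0.2, 0], [-0.015, 0.01, 0.3, 0], [-0.015, 0.01, 0.38, 0], [-0.015, 0.01, 0.38, 0], [-0.015, 0.01, 0.38, 0]]

```text
time: 28.7
tool_pos: [562.4, 124.0, 64.3]
ee_rot: [-2.429, -1.992, 0.001]
contact_force: [0.7, 0.4, -0.8]
grip_width: 47.4
gripper_force: 82.9
```

Request:
step_arm:
  increments:
    - [[0, 0, 0.025, 0], [0, 0, 0.05, 0], [0, 0, 0.05, 0], [0, 0, 0.05, 0]]

```text
time: 29.1
tool_pos: [562.5, 124.1, 59.5]
ee_rot: [2.429, 1.992, 0.0]
contact_force: [-0.5, -0.7, -1.4]
grip_width: 47.3
gripper_force: 82.9
```

Request:
step_arm:
  increments:
    - [[0, 0, 0.01, 0], [0, 0, 0.015, 0], [0, 0, 0.015, 0]]

```text
time: 29.4
tool_pos: [562.4, 124.0, 57.9]
ee_rot: [-2.429, -1.992, 0.0]
contact_force: [-0.0, -0.2, -1.8]
grip_width: 47.3
gripper_force: 82.9
```

Request:
step_arm:
  increments:
    - [[0, 0, 0, 0], [0, 0, 0, 0], [0, 0, 0, 0], [0, 0, 0, 0], [0, 0, -0.1, 0], [0, 0, -0.3, 0], [0, 0, -0.5, 0], [0, 0, -0.5, 0]]
  grip: 0.78

```text
time: 30.2
tool_pos: [564.6, 124.4, 111.1]
ee_rot: [2.428, 1.991, 0.008]
contact_force: [0.4, -0.3, 0.5]
grip_width: 66.6
gripper_force: 0.0
```

Run:
```python
from h import *
s,im=look("wrist","w11");print(s['time'],s['tool_pos'],go(s,[562.6,123.4],75,-11.45),s["contact_force"])
```

```text
30.2 [564.62937729 124.42012039 111.13093692] (array([-0.0149, -0.0196,  0.3612]), np.float64(0.0053)) [ 0.37459626 -0.28991373  0.52670027]
```

Request:
step_arm:
  increments:
    - [[0, 0, 0, 0], [0, 0, 0, 0], [0, 0, 0, 0], [0, 0, 0, 0], [0, 0, 0, 0], [0, 0, 0, 0], [0, 0, 0.2, 0], [0, 0, 0.35, 0], [0, 0, 0.35, 0], [0, 0, 0.35, 0]]
  grip: 0

```text
time: 31.25
tool_pos: [562.2, 123.9, 72.7]
ee_rot: [-2.429, -1.992, 0.001]
contact_force: [-0.5, 0.1, 0.8]
grip_width: -0.2
gripper_force: 0.0
```

View pics/w11.png

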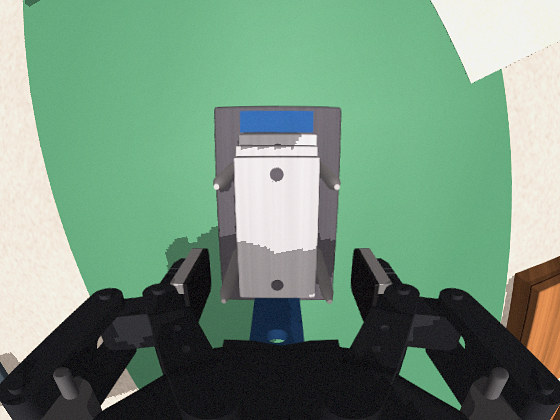

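Plate c is on top of the stack, with its front edge at row 156, then b at 146 and a at 134. Contact with c is expected at z 68.

Request:
step_arm:
  increments:
    - [[0, 0, 0.03, 0], [0, 0, 0.05, 0], [0, 0, 0.07, 0], [0, 0, 0.07, 0]]

```text
time: 31.65
tool_pos: [562.9, 124.1, 66.5]
ee_rot: [2.429, 1.992, 0.001]
contact_force: [-1.5, -0.1, 6.3]
grip_width: -0.2
gripper_force: 2.9
```

Request:
step_arm:
  increments:
    - [[0, 0, 0.015, 0], [0, 0, 0.03, 0], [0, 0, 0.04, 0], [0, 0, 0.05, 0], [0, 0, 0.05, 0]]

```text
time: 32.15
tool_pos: [563.0, 124.2, 63.0]
ee_rot: [2.429, 1.992, 0.002]
contact_force: [-5.9, -0.6, 20.4]
grip_width: -0.2
gripper_force: 9.9
```

Request:
step_arm:
  increments:
    - [[0, 0, -0.05, 0], [0, 0, -0.2, 0], [0, 0, -0.6, 0], [0, 0, -1, 0], [0, 0, -1, 0]]

```text
time: 32.65
tool_pos: [566.3, 124.7, 166.9]
ee_rot: [2.426, 1.989, 0.015]
contact_force: [0.9, 0.3, -0.0]
grip_width: -0.1
gripper_force: 0.0
```

Request:
step_arm:
  increments:
    - [[-0.4, 0.1, -0.4, 0], [-0.9, 0.15, -0.8, -0.1], [-0.9, 0.15, -0.8, -0.35], [-0.9, 0.15, -0.8, -0.55]]
  grip: 1

```text
time: 33.05
tool_pos: [560.8, 28.7, 243.8]
ee_rot: [2.116, 2.316, 0.003]
contact_force: [0.4, -0.2, -0.5]
grip_width: 58.5
gripper_force: 0.0
```

Request:
step_arm:
  increments:
    - [[-0.4, 0, 0, 0], [-0.8, 0, 0, 0], [-0.8, 0, 0, 0], [-0.8, 0, 0, 0], [-0.8, 0, 0, 0]]

```text
time: 33.55
tool_pos: [566.7, -45.5, 240.9]
ee_rot: [-2.116, -2.321, -0.001]
contact_force: [-0.2, -0.1, 0.6]
grip_width: 85.5
gripper_force: 0.0
```

Run:
```python
from h import *
s,im=look("wrist","w12");print(s['time'],s['tool_pos'],yaw(s))
for p in plates(s,im): print(p)
print(go(s,[563.2,-93.5],8,5.1))
```

```text
33.55 [566.69141908 -45.52257309 240.86713845] 5.302495921974618
((array([562.5, -92.4]), 50.2, 80.2, 5.3), array([273., 215.]))
(array([-0.4765, -0.0784,  2.3283]), np.float64(0.0067))
```

Request:
step_arm:
  increments:
    - [[-0.2, -0.04, 0.4, 0], [-0.47, -0.08, 0.8, 0], [-0.47, -0.08, 1, 0]]

```text
time: 33.9
tool_pos: [560.8, -97.2, 138.1]
ee_rot: [-2.12, -2.316, 0.007]
contact_force: [-0.1, -0.3, -0.6]
grip_width: 85.4
gripper_force: 0.0
```

Request:
step_arm:
  increments:
    - [[0, 0, 0.5, 0], [0, 0, 0.9, 0], [0, 0, 0.95, 0], [0, 0, 0.95, 0], [0, 0, 0.95, 0]]

```text
time: 34.4
tool_pos: [564.9, -94.1, 48.0]
ee_rot: [2.115, 2.319, 0.003]
contact_force: [0.4, 0.1, -0.4]
grip_width: 85.6
gripper_force: 0.0
```

```bash
python3 -c "
from h import *
print(go(r.observe(),[562.9,-93.0],8,5.2))"
```

```text
(array([ 0.013 , -0.0199,  0.3998]), np.float64(0.0021))
```

Request:
step_arm:
  increments:
    - [[0.015, -0.01, 0.15, 0], [0.015, -0.01, 0.3, 0], [0.015, -0.01, 0.37, 0], [0.015, -0.01, 0.39, 0], [0.015, -0.01, 0.39, 0], [0.015, -0.01, 0.39, 0]]

```text
time: 35.0
tool_pos: [562.3, -93.1, 7.2]
ee_rot: [2.118, 2.32, 0.0]
contact_force: [-0.4, 0.2, -0.5]
grip_width: 85.4
gripper_force: 0.0
```

Request:
step_arm:
  increments:
    - [[0, 0, 0, 0], [0, 0, 0, 0], [0, 0, 0, 0], [0, 0, 0, 0], [0, 0, 0, 0], [0, 0, 0, 0], [0, 0, 0, 0]]
  grip: 0

```text
time: 35.7
tool_pos: [562.5, -93.0, 7.9]
ee_rot: [2.118, 2.32, 0.001]
contact_force: [-2.3, 0.5, 7.6]
grip_width: 47.3
gripper_force: 82.5
```

Request:
step_arm:
  increments:
    - [[0, 0, -0.15, 0], [0, 0, -0.4, 0], [0, 0, -0.8, 0], [0, 0, -1, 0], [0, 0, -1, 0]]

```text
time: 36.2
tool_pos: [564.4, -93.4, 110.9]
ee_rot: [2.115, 2.316, 0.006]
contact_force: [0.2, -0.0, -1.1]
grip_width: 47.7
gripper_force: 82.9
```

Request:
step_arm:
  increments:
    - [[0.3, 0, -0.2, 0.1], [0.6, 0, -0.4, 0.3], [0.8, 0.05, -0.4, 0.555], [0.8, 0.05, -0.4, 0.555]]

```text
time: 36.6
tool_pos: [559.8, -8.4, 146.9]
ee_rot: [-2.427, -1.992, -0.002]
contact_force: [-0.6, 1.2, -1.9]
grip_width: 47.8
gripper_force: 82.9
```

```bash
python3 -c "
from h import *
s=r.observe();print(s['tool_pos'],s['contact_force'],s['grip_width'],s['gripper_force'],go(s,[562.6,123.4],148,-11.45))"
```

```text
[559.7704655   -8.40619392 146.89002417] [-0.61947598  1.24048111 -1.90229041] 47.778449213416025 82.85601139068604 (array([ 1.2983, -0.2293, -0.0084]), np.float64(0.0068))
```

Request:
step_arm:
  increments:
    - [[0.3, -0.06, 0, 0], [0.65, -0.12, 0, 0]]

```text
time: 36.8
tool_pos: [560.1, 51.1, 146.3]
ee_rot: [2.433, 1.986, -0.004]
contact_force: [1.5, -0.4, -1.4]
grip_width: 47.5
gripper_force: 82.8
```

Request:
step_arm:
  increments:
    - [[0.3, -0.06, 0, 0], [0.55, -0.1, 0, 0], [0.63, -0.11, 0, 0], [0.63, -0.11, 0, 0], [0.63, -0.11, 0, 0], [0.63, -0.11, 0, 0]]

```text
time: 37.4
tool_pos: [562.6, 114.7, 146.9]
ee_rot: [2.433, 1.986, -0.002]
contact_force: [0.8, -0.2, -1.4]
grip_width: 47.4
gripper_force: 82.8
```

```bash
python3 -c "
from h import *
s,im=held(); cv2.imwrite('pics/w13.png',im); print(s['grip_width'])"
```

```text
t 37.4 pos [562.6 114.7 146.9] held x max 39.1 y -24.9 24.5 mid -0.1999999999999993
ear y -19.3 14.2 mid -2.5500000000000007 x 8.200000000000003
go (array([ 0.0858, -0.0171,  0.4684]), np.float64(-0.004))
47.37988917267138
```

Request:
step_arm:
  increments:
    - [[0.04, -0.01, 0.1, 0], [0.085, -0.02, 0.2, 0], [0.085, -0.02, 0.4, 0], [0.085, -0.02, 0.42, 0], [0.085, -0.02, 0.42, 0]]

```text
time: 37.95
tool_pos: [561.5, 125.8, 104.1]
ee_rot: [-2.431, -1.989, 0.003]
contact_force: [-0.2, 0.5, -1.8]
grip_width: 47.8
gripper_force: 82.8
```

```bash
python3 -c "
from h import *
s=r.observe();print(s['tool_pos'],go(s,[562.4,123.8],68,-11.45))"
```

```text
[561.49826749 125.82984269 104.06308156] (array([-0.0177,  0.0135,  0.3606]), np.float64(0.001))
```

Request:
step_arm:
  increments:
    - [[-0.015, 0.006, 0.1, 0], [-0.015, 0.006, 0.2, 0], [-0.015, 0.006, 0.28, 0], [-0.015, 0.006, 0.3, 0], [-0.015, 0.006, 0.3, 0], [-0.015, 0.006, 0.3, 0]]

```text
time: 38.55
tool_pos: [562.8, 124.3, 75.2]
ee_rot: [2.431, 1.989, 0.001]
contact_force: [-0.5, 0.1, -1.0]
grip_width: 47.3
gripper_force: 82.9
```

Request:
step_arm:
  increments:
    - [[0, 0, 0.025, 0], [0, 0, 0.045, 0], [0, 0, 0.05, 0], [0, 0, 0.05, 0]]

```text
time: 38.95
tool_pos: [562.5, 124.3, 69.9]
ee_rot: [-2.432, -1.989, 0.0]
contact_force: [-0.1, -0.2, -1.2]
grip_width: 47.4
gripper_force: 82.9
```

Request:
step_arm:
  increments:
    - [[0, 0, 0.01, 0], [0, 0, 0.018, 0], [0, 0, 0.018, 0]]

```text
time: 39.25
tool_pos: [562.5, 124.3, 68.1]
ee_rot: [-2.432, -1.989, 0.0]
contact_force: [0.0, 0.5, -1.2]
grip_width: 47.3
gripper_force: 82.9
```

Request:
step_arm:
  increments:
    - [[0, 0, 0, 0], [0, 0, 0, 0], [0, 0, 0, 0], [0, 0, 0, 0], [0, 0, -0.1, 0], [0, 0, -0.3, 0], [0, 0, -0.5, 0], [0, 0, -0.5, 0]]
  grip: 0.78

```text
time: 40.05
tool_pos: [564.7, 124.7, 121.3]
ee_rot: [2.43, 1.988, 0.008]
contact_force: [0.3, -0.4, 0.3]
grip_width: 66.4
gripper_force: 0.0
```

Run:
```python
from h import *
s,im=look("wrist","w14");print(s['time'],s['tool_pos'],go(s,[562.6,123.4],75,-11.45),s["contact_force"])
```

```text
40.05 [564.7131328  124.67246919 121.32148606] (array([-0.0178, -0.0204,  0.4631]), np.float64(0.0002)) [ 0.34586918 -0.44607765  0.27376315]
```

Request:
step_arm:
  increments:
    - [[0, 0, 0, 0], [0, 0, 0, 0], [0, 0, 0, 0], [0, 0, 0, 0], [0, 0, 0, 0], [0, 0, 0, 0], [0, 0, 0.2, 0], [0, 0, 0.35, 0], [0, 0, 0.35, 0], [0, 0, 0.35, 0]]
  grip: 0

```text
time: 41.1
tool_pos: [562.3, 124.1, 82.9]
ee_rot: [-2.432, -1.989, 0.001]
contact_force: [-0.6, -0.0, -0.7]
grip_width: 0.0
gripper_force: 0.0
```

View pics/w14.png

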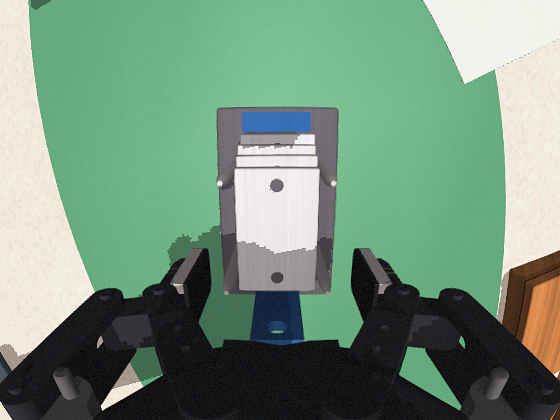

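All four plates are stacked evenly, with the top plate d's front edge at row 167. Now I press d.

Request:
step_arm:
  increments:
    - [[0, 0, 0.03, 0], [0, 0, 0.05, 0], [0, 0, 0.07, 0], [0, 0, 0.07, 0]]

```text
time: 41.5
tool_pos: [563.0, 124.4, 76.6]
ee_rot: [2.431, 1.989, 0.001]
contact_force: [-1.8, 0.4, 4.8]
grip_width: 0.0
gripper_force: 2.3
```

Request:
step_arm:
  increments:
    - [[0, 0, 0.015, 0], [0, 0, 0.03, 0], [0, 0, 0.04, 0], [0, 0, 0.05, 0], [0, 0, 0.05, 0]]

```text
time: 42.0
tool_pos: [563.1, 124.4, 73.0]
ee_rot: [-2.432, -1.989, -0.002]
contact_force: [-4.1, -0.9, 18.2]
grip_width: 0.2
gripper_force: 9.2
```

Request:
step_arm:
  increments:
    - [[0, 0, -0.05, 0], [0, 0, -0.2, 0], [0, 0, -0.6, 0], [0, 0, -1, 0], [0, 0, -1, 0]]

```text
time: 42.5
tool_pos: [566.2, 124.9, 177.0]
ee_rot: [2.429, 1.986, 0.014]
contact_force: [0.8, -0.3, 0.4]
grip_width: -0.5
gripper_force: 0.0
```

Request:
step_arm:
  increments:
    - [[-0.4, -0.4, -0.3, 0], [-0.9, -0.4, -0.6, -0.1], [-0.9, -0.4, -0.6, -0.35], [-0.9, -0.4, -0.6, -0.5]]
  grip: 1

```text
time: 42.9
tool_pos: [505.4, 40.7, 233.1]
ee_rot: [2.15, 2.288, 0.002]
contact_force: [1.2, 0.5, 0.0]
grip_width: 57.6
gripper_force: 0.0
```

Request:
step_arm:
  increments:
    - [[-0.4, -0.1, 0, 0], [-0.9, -0.2, 0, 0], [-0.9, -0.2, 0, 0], [-0.9, -0.2, 0, 0], [-0.9, -0.2, 0, 0]]

```text
time: 43.4
tool_pos: [491.2, -46.1, 231.2]
ee_rot: [-2.15, -2.29, -0.001]
contact_force: [0.4, 0.3, 0.1]
grip_width: 85.4
gripper_force: 0.0
```

Run:
```python
from h import *
s,im=look("wrist","w15");print(s['time'],s['tool_pos'],yaw(s))
```

```text
43.4 [491.21270526 -46.07132942 231.16974121] 3.629504053243517
```

View pics/w15.png

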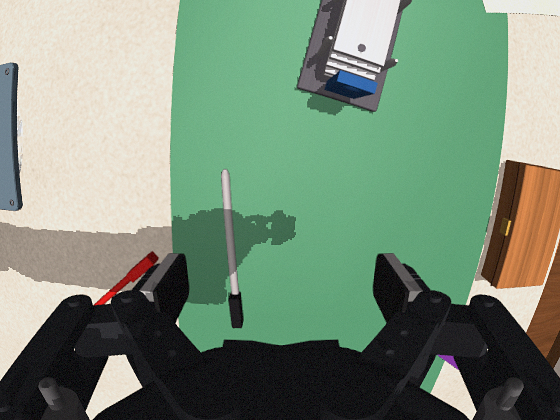

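The rod lies undisturbed, with its tip at (224,170) and handle at (236,310). The red one is at (140,270). I move above it and measure.

Request:
step_arm:
  increments:
    - [[-0.4, -0.25, 0, -0.05], [-0.9, -0.45, 0, -0.07], [-0.9, -0.45, 0, -0.07], [-0.9, -0.45, 0, -0.07], [-0.9, -0.45, 0, -0.07]]

```text
time: 43.95
tool_pos: [452.6, -137.9, 231.1]
ee_rot: [-2.106, -2.331, -0.001]
contact_force: [-0.2, 0.5, -0.2]
grip_width: 85.2
gripper_force: 0.0
```

```bash
cat >> h.py <<'E'
def rod(s,im,box):
    "handle top rect (z 22), shaft line and tip (z 5) inside box x0,y0,x1,y1 of the wrist picture"
    h=cv2.cvtColor(im,cv2.COLOR_BGR2HSV); x0,y0,x1,y1=box
    w=np.zeros(h.shape[:2],np.uint8); w[y0:y1,x0:x1]=255
    big=lambda m:max(cv2.findContours(m&w,cv2.RETR_EXTERNAL,cv2.CHAIN_APPROX_NONE)[0],key=cv2.contourArea).reshape(-1,2)
    hd=big(cv2.inRange(h,(0,0,0),(180,255,50))); sh=big(cv2.inRange(h,(0,0,60),(180,50,255)))
    print("handle px",hd.min(0),hd.max(0),"shaft px",sh.min(0),sh.max(0))
    H=plane("wrist",hd,22,s); S=plane("wrist",sh,5,s)
    vx,vy,cx,cy=cv2.fitLine(np.float32(S),cv2.DIST_L2,0,.01,.01).ravel()
    d=np.array([vx,vy]); d*=np.sign(d[1]); t=(S-[cx,cy])@d
    A=np.array([cx,cy]); ang=np.degrees(np.arctan2(-d[0],d[1]))
    tip=A+d*t.max(); sho=A+d*t.min()
    print("handle",rect(H),"tip",tip.round(1),"shoulder",sho.round(1),"len",round(t.max()-t.min(),1),"ang",ang.round(2),
          "origin(tip)",(tip-86*d).round(1),"handle mid",(tip-181*d).round(1),(sho-23*d).round(1))
E
python3 - <<'E'
from h import *
s,im=look("wrist","w16");print(s['time'],s['tool_pos'],yaw(s))
print(project("wrist",[[428.8,-38.9,5],[443,-224,22]],s))
h=cv2.cvtColor(im,cv2.COLOR_BGR2HSV)
rod(s,im,(200,20,330,290))
E
```

```text
43.95 [ 452.58451025 -137.88679341  231.11430359] 5.812420508135437
[[268.21147384  88.02147399]
 [264.59772649 253.91198652]]
handle px [260 226] [272 266] shaft px [262  88] [270 228]
handle (array([ 443.8, -214.6]), 13.7, 49.6, 5.4) tip [426.5 -39.1] shoulder [ 442.1 -198.3] len 159.9 ang 5.58 origin(tip) [ 434.9 -124.7] handle mid [ 444.1 -219.2] [ 444.3 -221.1]
```

```bash
python3 -c "
from h import *
print(go(r.observe(),[444.1,-219],11,5.6))"
```

```text
(array([-0.8012, -0.1686,  2.2005]), np.float64(0.0084))
```

Request:
step_arm:
  increments:
    - [[-0.4, -0.08, 0.4, 0], [-0.8, -0.17, 0.8, 0.008], [-0.8, -0.17, 1, 0.008]]
  grip: 0.6

```text
time: 44.3
tool_pos: [443.0, -222.9, 129.9]
ee_rot: [2.114, 2.322, -0.002]
contact_force: [-0.0, 1.0, -0.0]
grip_width: 51.3
gripper_force: 0.0
```

Request:
step_arm:
  increments:
    - [[0, 0, 0.4, 0], [0, 0, 0.8, 0], [0, 0, 0.8, 0], [0, 0, 0.8, 0], [0, 0, 0.8, 0]]

```text
time: 44.8
tool_pos: [444.6, -221.0, 53.0]
ee_rot: [2.111, 2.323, 0.002]
contact_force: [0.4, 0.8, -1.3]
grip_width: 51.3
gripper_force: 0.0
```

Run:
```python
from h import *
s,im=look("wrist","w17"); print(s["tool_pos"],yaw(s),go(s,[444.1,-219],11,5.6))
rod(s,im,(220,20,340,260))
```

```text
[ 444.62737996 -220.96485085   53.0454176 ] 5.493703587213206 (array([ 0.0206, -0.0046,  0.4204]), np.float64(-0.0035))
handle px [267 192] [292 259] shaft px [271  20] [289 194]
handle (array([ 442.9, -211.6]), 13.6, 38.3, 6.2) tip [432.1 -98.2] shoulder [ 441.7 -197.6] len 99.9 ang 5.53 origin(tip) [ 440.4 -183.8] handle mid [ 449.6 -278.4] [ 444.  -220.5]
```

Request:
step_arm:
  increments:
    - [[0.007, -0.005, 0.15, 0], [0.007, -0.005, 0.3, 0], [0.007, -0.005, 0.37, 0], [0.007, -0.005, 0.41, 0], [0.007, -0.005, 0.41, 0], [0.007, -0.005, 0.41, 0]]

```text
time: 45.45
tool_pos: [442.8, -220.6, 10.9]
ee_rot: [2.113, 2.323, 0.001]
contact_force: [0.8, -0.1, 0.5]
grip_width: 51.4
gripper_force: 0.0
```

Request:
step_arm:
  increments:
    - [[0, 0, 0, 0], [0, 0, 0, 0], [0, 0, 0, 0], [0, 0, 0, 0], [0, 0, 0, 0], [0, 0, 0, 0], [0, 0, 0, 0]]
  grip: 0
  grip_force: 110

```text
time: 46.15
tool_pos: [442.7, -220.4, 10.8]
ee_rot: [2.114, 2.324, 0.001]
contact_force: [-1.4, 1.4, 7.3]
grip_width: 11.4
gripper_force: 107.9
```

Request:
step_arm:
  increments:
    - [[0, 0, -0.1, 0], [0, 0, -0.3, 0], [0, 0, -0.6, 0], [0, 0, -0.9, 0], [0, 0, -0.9, 0], [0, 0, -0.9, 0]]

```text
time: 46.75
tool_pos: [442.6, -220.3, 100.8]
ee_rot: [2.113, 2.324, 0.001]
contact_force: [0.0, -0.1, -1.0]
grip_width: 11.3
gripper_force: 107.7
```

Run:
```python
from h import *
s=r.observe(); print(s["tool_pos"],yaw(s),s["moment"],s["contact_force"])
# handle mid start pose: ear at -72, tip must be 30 mm short: origin at jig y = -(72+30+86)
a=np.radians(-11.45); d=np.array([-np.sin(a),np.cos(a)]); j=np.array([562.6,123.4])
t=j-d*(188+95); print(t,go(s,t,160,-11.45))
```

```text
[ 442.56856429 -220.28738644  100.80372371] 5.444565846667744 [-0.11743472  0.05346793  0.07589963] [ 0.03151936 -0.10040233 -1.00525614]
[ 506.42090222 -153.96782253] (array([ 0.5993,  0.6994, -0.5913]), np.float64(0.5632))
```

Request:
step_arm:
  increments:
    - [[0.2, 0.2, -0.2, 0.1], [0.4, 0.45, -0.4, 0.3], [0.6, 0.7, -0.59, 0.45], [0.6, 0.7, -0.59, 0.563], [0.6, 0.7, -0.59, 0.563], [0.6, 0.7, -0.59, 0.563], [0.6, 0.7, -0.59, 0.563]]

```text
time: 47.45
tool_pos: [504.9, -154.6, 158.2]
ee_rot: [-2.431, -1.987, 0.003]
contact_force: [0.2, 0.1, -0.5]
grip_width: 11.6
gripper_force: 107.8
```

Run:
```python
from h import *
s,im=look("wrist","w18"); _,sd=look("side","s18"); _,sc=look("scene","c18")
M=R.from_rotvec(s["ee_rot"]).as_matrix(); print(s["tool_pos"],yaw(s),s["grip_width"],s["contact_force"])
a=np.radians(-11.45); d=np.array([-np.sin(a),np.cos(a)]); j=np.array([562.6,123.4])
print(go(s,j-d*283,160,-11.45))
g=lambda X:s["tool_pos"]+M@np.array(X)
tip=g([181,0,5.8]); sh=g([23,0,5.8])
for n in("wrist","side","scene"): print(n,project(n,np.array([tip,sh]),s).round(1).tolist())
# measured shaft in wrist image
h=cv2.cvtColor(im,cv2.COLOR_BGR2HSV); pt,ps=project("wrist",np.array([tip,sh]),s)
m=cv2.inRange(h,(0,0,60),(180,60,255)); w=np.zeros_like(m); cv2.line(w,tuple(pt.astype(int)),tuple(ps.astype(int)),255,40); m&=w
c=max(cv2.findContours(m,cv2.RETR_EXTERNAL,cv2.CHAIN_APPROX_NONE)[0],key=cv2.contourArea).reshape(-1,2)
print("px",c.min(0),c.max(0))
z=tip[2]; P=plane("wrist",c,z,s); L=(np.c_[P,np.full(len(P),z)]-s["tool_pos"])@M
vx,vy,x0,y0=cv2.fitLine(np.float32(L[:,:2]),cv2.DIST_L2,0,.01,.01).ravel()
print("x range",L[:,0].min(),L[:,0].max(),"slope deg",np.degrees(np.arctan(vy/vx)),"y at 23",y0+(23-x0)*vy/vx,"y at 181",y0+(181-x0)*vy/vx)
for a,b in((30,50),(60,80),(100,120),(140,160)):
    q=L[(L[:,0]>a)&(L[:,0]<b)]; print(a,b,"width",np.ptp(q[:,1]).round(2))
```

```text
[ 504.89569103 -154.57162178  158.19123428] -11.48087529746889 11.56643979108863 [ 0.18050424  0.14935203 -0.45185197]
(array([ 0.0089,  0.0137, -0.0181]), np.float64(-0.001))
wrist [[281.5, -104.7], [281.0, 216.4]]
side [[278.8, 182.3], [304.2, 142.8]]
scene [[262.9, 194.5], [204.7, 201.3]]
px [270   0] [293 218]
x range 22.241529535212454 119.77411236484389 slope deg 0.25199294 y at 23 -0.16784501 y at 181 0.52706033
30 50 width 9.76
60 80 width 9.79
100 120 width 9.83Traceback (most recent call last):
  File "<stdin>", line 18, in <module>
    return _methods._ptp(a, axis=axis, out=out, **kwargs)
           ~~~~~~~~~~~~~^^^^^^^^^^^^^^^^^^^^^^^^^^^^^^^^^
    umr_maximum(a, axis, None, out, keepdims),
    ~~~~~~~~~~~^^^^^^^^^^^^^^^^^^^^^^^^^^^^^^
ValueError: zero-size array to reduction operation maximum which has no identity
```

Request:
step_arm:
  increments:
    - [[0.009, 0.015, 0.2, -0.008], [0.009, 0.015, 0.45, -0.008], [0.009, 0.015, 0.65, -0.008], [0.009, 0.015, 0.705, -0.008], [0.009, 0.015, 0.705, -0.008], [0.009, 0.015, 0.705, -0.008], [0.009, 0.015, 0.705, -0.008]]

```text
time: 48.3
tool_pos: [508.7, -153.7, 89.7]
ee_rot: [2.427, 1.993, 0.002]
contact_force: [-0.1, 0.3, -0.8]
grip_width: 11.7
gripper_force: 107.8
```

```bash
cat >> h.py <<'E'
def rodheld(name=None,h0=5.8):
    s,im=look("wrist",name); M=R.from_rotvec(s["ee_rot"]).as_matrix()
    a=np.radians(-11.45); d=np.array([-np.sin(a),np.cos(a)]); n=np.array([d[1],-d[0]]); j=np.array([562.6,123.4])
    h=cv2.cvtColor(im,cv2.COLOR_BGR2HSV); m=cv2.inRange(h,(0,0,60),(180,60,255))
    w=np.zeros_like(m); w[:235,255:310]=255; m&=w
    c=max(cv2.findContours(m,cv2.RETR_EXTERNAL,cv2.CHAIN_APPROX_NONE)[0],key=cv2.contourArea).reshape(-1,2)
    z=s["tool_pos"][2]-h0; P=plane("wrist",c,z,s); L=(np.c_[P,np.full(len(P),z)]-s["tool_pos"])@M
    P=P[(L[:,0]>25)&(L[:,0]<100)]; f=cv2.fitLine(np.float32(P),cv2.DIST_L2,0,.01,.01).ravel()
    u=f[:2]*np.sign(f[1]); e=P.mean(0); at=lambda x:(e+u*(x-(e-s["tool_pos"][:2])@u)-j)@n
    print("t",s["time"],"tcp",s["tool_pos"].round(2),"along",round((s["tool_pos"][:2]-j)@d,1),"rod ang err",np.degrees(np.arctan2(-u[0],u[1])).round(2)+11.45,
      "lateral off: shoulder",at(23).round(2),"tip",at(181).round(2),"shoulder x",L[:,0].min().round(1),"F",s["contact_force"].round(1),"M",s["moment"].round(2),"g",s["grip_width"].round(1))
    return s,im
E
python3 - <<'E'
from h import *
rodheld("w19")
s=r.observe(); sd=look("side","s19")[1]; M=R.from_rotvec(s["ee_rot"]).as_matrix()
X=np.array([s["tool_pos"]+M@np.array([x,0,5.8]) for x in(23,100,181)]); print(project("side",X).round(1).tolist())
a=np.radians(-11.45); d=np.array([-np.sin(a),np.cos(a)]); j=np.array([562.6,123.4])
print("ear hole",project("side",[np.r_[j-d*72,80],np.r_[j-d*72,94]]).round(1).tolist())
x,y=project("side",X[1:2])[0].astype(int)
cv2.imwrite("pics/crop19.png",cv2.resize(sd[y-60:y+80,x-80:x+60],None,fx=4,fy=4,interpolation=cv2.INTER_CUBIC)); print("crop org",x-80,y-60)
E
```

```text
Traceback (most recent call last):
  File "h.py", line 85, in rodheld
    "lateral off: shoulder",at(23).round(2),"tip",at(181).round(2),"shoulder x",L[:,0].min().round(1),"F",s["contact_force"].round(1),"M",s["moment"].round(2),"g",s["grip_width"].round(1))
                                                                                                                                                                   ^^^^^^^^^^^^^^^^^^^^^
AttributeError: 'float' object has no attribute 'round'
```

```bash
sed -i 's/s\["grip_width"\].round(1))$/round(s["grip_width"],1))/' h.py
python3 - <<'E'
from h import *
rodheld("w19")
s=r.observe(); sd=look("side","s19")[1]; M=R.from_rotvec(s["ee_rot"]).as_matrix()
X=np.array([s["tool_pos"]+M@np.array([x,0,5.8]) for x in(23,100,181)]); print(project("side",X).round(1).tolist())
a=np.radians(-11.45); d=np.array([-np.sin(a),np.cos(a)]); j=np.array([562.6,123.4])
print("ear hole",project("side",[np.r_[j-d*72,80],np.r_[j-d*72,94]]).round(1).tolist())
h=cv2.cvtColor(sd,cv2.COLOR_BGR2HSV)
for f in np.linspace(.1,1.05,8):   # shaft centre column by row across the side picture
    p=project("side",X[0:1]*(1-f)+X[2:3]*f)[0]; y=int(round(p[1])); x=int(round(p[0])); print(p.round(1),h[y,x-5:x+6,1].tolist())
b=cv2.inRange(h,(105,140,40),(125,255,255)); b[:150]=0;b[300:]=0;b[:,:200]=0;b[:,330:]=0
for c in cv2.findContours(b,cv2.RETR_EXTERNAL,cv2.CHAIN_APPROX_NONE)[0]:
    if cv2.contourArea(c)>40: print("blue",cv2.boundingRect(c))
E
```

```text
t 48.35 tcp [ 508.68 -153.61   89.65] along -282.2 rod ang err 0.029999733 lateral off: shoulder 1.89 tip 1.81 shoulder x 22.3 F [-0.2 -0.3 -1.1] M [-0.1   0.02 -0.01] g 11.5
[[302.0, 163.1], [290.9, 181.4], [278.0, 202.6]]
ear hole [[273.5, 211.9], [273.4, 208.0]]
[299.8 166.7] [100, 87, 25, 14, 12, 13, 11, 90, 108, 100, 91]
[296.8 171.7] [100, 79, 21, 12, 17, 14, 21, 92, 108, 92, 102]
[293.6 176.9] [102, 76, 22, 13, 16, 12, 23, 100, 99, 100, 100]
[290.4 182.2] [96, 96, 66, 18, 13, 14, 20, 33, 89, 98, 100]
[287.1 187.6] [99, 92, 28, 14, 15, 13, 23, 89, 98, 98, 98]
[283.7 193.1] [102, 82, 19, 15, 15, 13, 19, 87, 104, 98, 100]
[280.3 198.9] [95, 91, 31, 15, 11, 14, 14, 56, 102, 95, 91]
[276.7 204.7] [97, 99, 99, 97, 93, 90, 103, 99, 99, 96, 95]
blue (240, 248, 17, 27)
blue (267, 207, 13, 19)
```

Request:
step_arm:
  increments:
    - [[0, -0.018, 0.02, 0], [0, -0.018, 0.038, 0], [0, -0.018, 0.038, 0], [0, -0.018, 0.038, 0]]

```text
time: 48.85
tool_pos: [506.1, -153.0, 84.8]
ee_rot: [-2.428, -1.994, 0.0]
contact_force: [-0.2, 0.5, -1.1]
grip_width: 11.4
gripper_force: 107.8
```

```bash
cat >> h.py <<'E'
def ears(s,im,h0=5.8):
    "lateral offset from the jig axis of the blue ear tops (z 94)"
    a=np.radians(-11.45); d=np.array([-np.sin(a),np.cos(a)]); n=np.array([d[1],-d[0]]); j=np.array([562.6,123.4])
    b=cv2.inRange(cv2.cvtColor(im,cv2.COLOR_BGR2HSV),(100,120,20),(130,255,255)); b[240:]=0
    for c in cv2.findContours(b,cv2.RETR_EXTERNAL,cv2.CHAIN_APPROX_NONE)[0]:
        if cv2.contourArea(c)<60: continue
        P=plane("wrist",c,94,s)-j; y,x=P@d,P@n
        print("blue px",cv2.boundingRect(c),"lat",x.min().round(1),x.max().round(1),"mid",((x.min()+x.max())/2).round(2),"along",y.min().round(1),y.max().round(1))
E
python3 - <<'E'
from h import *
s,im=rodheld("w20"); ears(s,im)
E
```

```text
t 48.85 tcp [ 506.09 -153.     84.76] along -282.1 rod ang err 0.029999733 lateral off: shoulder -0.8 tip -0.87 shoulder x 22.3 F [-0.2  0.5 -1.1] M [-0.14  0.05  0.06] g 11.4
```

Run:
```python
from h import *
for i in range(5): rodheld()
```

```text
t 48.9 tcp [ 506.19 -153.04   84.83] along -282.1 rod ang err 0.05000019 lateral off: shoulder -0.67 tip -0.81 shoulder x 22.3 F [-0.5 -0.6 -0.7] M [-0.09  0.01 -0.01] g 11.4
t 48.95 tcp [ 506.21 -153.03   84.86] along -282.1 rod ang err 0.03999996 lateral off: shoulder -0.67 tip -0.79 shoulder x 22.3 F [ 0.  -0.1 -0.8] M [-0.09  0.02 -0.03] g 11.1
t 49.0 tcp [ 506.24 -153.05   84.89] along -282.1 rod ang err 0.029999733 lateral off: shoulder -0.63 tip -0.71 shoulder x 22.3 F [-0.6  1.  -1.3] M [-0.14  0.06 -0.03] g 11.6
t 49.05 tcp [ 506.26 -153.04   84.91] along -282.1 rod ang err 0.03999996 lateral off: shoulder -0.61 tip -0.72 shoulder x 22.3 F [ 0.1  0.5 -1.2] M [-0.14  0.06  0.01] g 11.3
t 49.1 tcp [ 506.24 -153.06   84.91] along -282.1 rod ang err 0.03999996 lateral off: shoulder -0.62 tip -0.73 shoulder x 22.3 F [-0.9  0.2 -2. ] M [-0.09  0.01  0.04] g 11.4
```

Request:
step_arm:
  increments:
    - [[0, 0.006, -0.009, 0], [0.1, 0.006, -0.009, 0], [0.2, 0.006, -0.009, 0], [0.25, 0.006, -0.009, 0], [0.25, 0.006, -0.009, 0], [0.25, 0.006, -0.009, 0]]

```text
time: 49.75
tool_pos: [511.7, -128.5, 85.8]
ee_rot: [2.427, 1.994, -0.0]
contact_force: [0.2, -0.6, -1.0]
grip_width: 11.0
gripper_force: 107.8
```

Run:
```python
from h import *
for i in range(2): s,im=rodheld("w21%d"%i)
ears(s,im)
```

```text
t 49.75 tcp [ 511.67 -128.46   85.78] along -257.0 rod ang err 0.09000015 lateral off: shoulder -0.19 tip -0.43 shoulder x 22.3 F [ 0.2 -0.6 -1. ] M [-0.11  0.   -0.01] g 11.0
t 49.8 tcp [ 511.58 -128.8    85.8 ] along -257.3 rod ang err 0.029999733 lateral off: shoulder -0.21 tip -0.29 shoulder x 22.3 F [-0.4 -0.8 -1. ] M [-0.09  0.01 -0.03] g 12.0
```

Request:
step_arm:
  increments:
    - [[0.05, 0, 0, 0], [0.1, 0, 0, 0], [0.15, 0, 0, 0], [0.2, 0, 0, 0], [0.25, 0, 0, 0], [0.25, 0, 0, 0], [0.25, 0, 0, 0]]

```text
time: 50.55
tool_pos: [516.5, -104.0, 85.8]
ee_rot: [2.428, 1.994, -0.0]
contact_force: [0.0, -0.4, -1.9]
grip_width: 12.1
gripper_force: 107.8
```

Run:
```python
from h import *
for i in range(2): s,im=rodheld("w22%d"%i)
ears(s,im)
```

```text
t 50.55 tcp [ 516.53 -104.03   85.79] along -232.1 rod ang err 0.069999695 lateral off: shoulder -0.26 tip -0.46 shoulder x 22.3 F [ 0.  -0.4 -1.9] M [-0.1   0.01  0.03] g 12.1
t 50.6 tcp [ 516.47 -104.3    85.81] along -232.3 rod ang err 0.05000019 lateral off: shoulder -0.27 tip -0.41 shoulder x 22.3 F [-0.2  1.1 -1. ] M [-0.11  0.04 -0.03] g 11.6
```

Request:
step_arm:
  increments:
    - [[0.1, 0.002, 0, 0], [0.2, 0.002, 0, 0], [0.3, 0.002, 0, 0], [0.4, 0.002, 0, 0], [0.5, 0.002, 0, 0], [0.6, 0.002, 0, 0], [0.7, 0.002, 0, 0], [0.7, 0.002, 0, 0]]

```text
time: 51.45
tool_pos: [530.7, -33.3, 85.7]
ee_rot: [-2.425, -1.996, -0.001]
contact_force: [-0.4, 0.9, -0.9]
grip_width: 11.6
gripper_force: 107.8
```

Run:
```python
from h import *
for i in range(2): s,im=rodheld("w23%d"%i)
ears(s,im)
```

```text
t 51.45 tcp [530.71 -33.35  85.69] along -160.0 rod ang err -0.34000015 lateral off: shoulder -0.64 tip 0.31 shoulder x 22.3 F [-0.4  0.9 -0.9] M [-0.02 -0.01 -0.02] g 11.6
t 51.5 tcp [530.47 -34.61  85.73] along -161.2 rod ang err -0.48999977 lateral off: shoulder -0.64 tip 0.72 shoulder x 22.3 F [-0.1 -0.  -1.3] M [-0.11  0.01 -0.02] g 11.1
blue px (237, 37, 89, 47) lat -17.7 16.0 mid -0.82 along -81.1 -62.5
```

Request:
step_arm:
  increments:
    - [[0.07, 0.004, 0, 0], [0.14, 0.004, 0, 0], [0.21, 0.004, 0, 0], [0.28, 0.004, 0, 0], [0.36, 0.004, 0, 0], [0.36, 0.004, 0, 0], [0.36, 0.004, 0, 0]]

```text
time: 52.25
tool_pos: [537.7, -0.1, 85.8]
ee_rot: [2.427, 1.994, -0.0]
contact_force: [-0.4, -0.2, -1.0]
grip_width: 11.3
gripper_force: 107.8
```

Request:
step_arm:
  increments:
    - [[0.05, 0, 0, 0], [0.1, 0, 0, 0], [0.15, 0, 0, 0], [0.2, 0, 0, 0], [0.2, 0, 0, 0], [0.2, 0, 0, 0]]

```text
time: 52.85
tool_pos: [541.6, 19.5, 85.7]
ee_rot: [2.428, 1.994, -0.0]
contact_force: [0.3, -1.1, -1.8]
grip_width: 11.5
gripper_force: 107.8
```

Run:
```python
from h import *
for i in range(2): s,im=rodheld("w24%d"%i)
ears(s,im)
```

```text
t 52.85 tcp [541.58  19.47  85.75] along -106.0 rod ang err 0.90999985 lateral off: shoulder 0.92 tip -1.58 shoulder x 42.3 F [ 0.3 -1.1 -1.8] M [-0.11 -0.02 -0.03] g 11.5
t 52.9 tcp [541.53  19.21  85.75] along -106.3 rod ang err 0.39999962 lateral off: shoulder 0.47 tip -0.62 shoulder x 42.7 F [-0.5  0.7 -2.8] M [-0.04  0.06  0.07] g 11.6
blue px (237, 154, 86, 47) lat -17.7 16.1 mid -0.81 along -72.2 -53.7
```

Request:
step_arm:
  increments:
    - [[0.04, 0, 0, 0], [0.08, 0, 0, 0], [0.1, 0, 0, 0], [0.1, 0, 0, 0], [0.1, 0, 0, 0]]

```text
time: 53.45
tool_pos: [543.5, 29.2, 85.8]
ee_rot: [2.428, 1.994, -0.0]
contact_force: [-0.4, -1.1, -1.4]
grip_width: 11.5
gripper_force: 107.8
```

Request:
step_arm:
  increments:
    - [[0.01, 0, 0, 0], [0.02, 0, 0, 0], [0.025, 0, 0, 0], [0.025, 0, 0, 0]]

```text
time: 53.85
tool_pos: [543.5, 29.3, 85.8]
ee_rot: [2.429, 1.991, -0.003]
contact_force: [-1.7, -6.0, 0.8]
grip_width: 11.3
gripper_force: 108.0
```

Request:
step_arm:
  increments:
    - [[0.01, 0, 0, 0], [0.015, 0, 0, 0], [0.015, 0, 0, 0]]

```text
time: 54.15
tool_pos: [543.5, 29.3, 85.8]
ee_rot: [2.429, 1.989, -0.006]
contact_force: [-2.7, -10.8, 2.1]
grip_width: 11.4
gripper_force: 108.1
```

Run:
```python
from h import *
s,im=look("wrist","w25"); print(s["tool_pos"],s["contact_force"],s["moment"])
cv2.imwrite("pics/crop25.png",cv2.resize(im[60:270,190:380],None,fx=2.8,fy=2.8,interpolation=cv2.INTER_CUBIC))
```

```text
[543.49568254  29.29358366  85.7612958 ] [ -2.65368117 -10.76753338   2.12573615] [-2.09261861  0.59926697  0.11516373]
```

View pics/crop25.png

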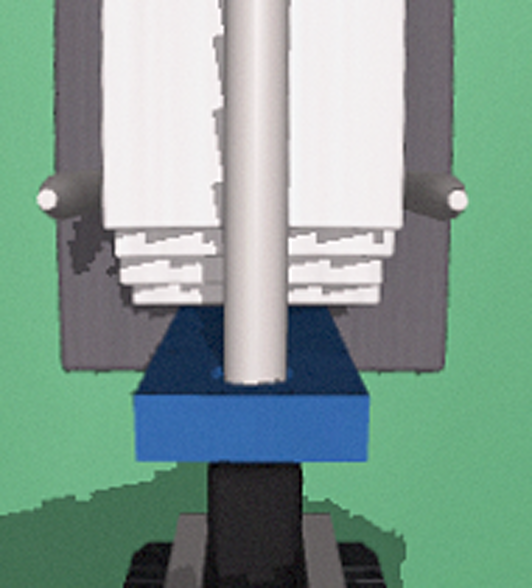

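The crop shows the shaft over the stack and through the near ear (260,380). The black handle is flush against the ear at (255,465), and the arm stopped there as the force rose. I ease off, settle the rod on the holes and let go.

Request:
step_arm:
  increments:
    - [[-0.015, 0, 0, 0], [-0.02, 0, 0.01, 0], [-0.02, 0, 0.018, 0], [-0.02, 0, 0.018, 0]]

```text
time: 54.6
tool_pos: [543.8, 29.2, 84.1]
ee_rot: [2.429, 1.991, -0.002]
contact_force: [-1.8, -6.4, 1.4]
grip_width: 11.5
gripper_force: 108.1
```

Run:
```python
from h import *
s=r.observe(); print(s["tool_pos"],s["contact_force"],s["moment"])
```

```text
[543.82169451  29.1506367   84.14404231] [-1.78137391 -6.42216849  1.40081365] [-1.21780389  0.33911646  0.02105646]
```

Still pressed lightly. I open the fingers a little and rise straight up.

Request:
step_arm:
  increments:
    - [[-0.005, 0, 0, 0], [-0.01, 0, 0, 0], [-0.01, 0, 0, 0], [-0.01, 0, 0, 0], [-0.01, 0, 0, 0], [-0.01, 0, 0, 0]]
  grip: 0.4

```text
time: 55.2
tool_pos: [543.8, 30.4, 84.0]
ee_rot: [-2.428, -1.994, -0.0]
contact_force: [0.2, 0.2, -0.8]
grip_width: 34.3
gripper_force: 0.0
```

Request:
step_arm:
  increments:
    - [[0, 0, -0.1, 0], [0, 0, -0.3, 0], [0, 0, -0.6, 0], [0, 0, -1, 0], [0, 0, -1, 0]]

```text
time: 55.7
tool_pos: [547.2, 30.0, 189.4]
ee_rot: [2.425, 1.99, 0.013]
contact_force: [0.3, -0.1, 0.0]
grip_width: 34.1
gripper_force: 0.0
```

Request:
step_arm:
  increments:
    - [[-0.2, 0, -0.3, 0], [-0.2, 0, -0.6, 0], [-0.2, 0, -0.6, 0], [-0.2, 0, -0.6, 0], [-0.2, 0, -0.6, 0]]

```text
time: 56.2
tool_pos: [539.1, 10.9, 243.1]
ee_rot: [-2.427, -1.994, 0.002]
contact_force: [0.1, 0.5, -0.1]
grip_width: 34.1
gripper_force: 0.0
```

Run:
```python
from h import *
s,im=look("wrist","w26"); print(s["time"],s["tool_pos"],s["contact_force"],s["grip_width"])
ears(s,im)
a=np.radians(-11.45); d=np.array([-np.sin(a),np.cos(a)]); n=np.array([d[1],-d[0]]); j=np.array([562.6,123.4])
h=cv2.cvtColor(im,cv2.COLOR_BGR2HSV)
def big(m):
    return max(cv2.findContours(m,cv2.RETR_EXTERNAL,cv2.CHAIN_APPROX_NONE)[0],key=cv2.contourArea)
# black handle around its expected place
p=project("wrist",[np.r_[j-d*95,97]],s)[0].astype(int); print("handle expected px",p)
k=cv2.inRange(h,(0,0,0),(180,255,55)); w=np.zeros_like(k); cv2.circle(w,tuple(int(v) for v in p),55,255,-1); c=big(k&w)
for z in(97,92): 
    P=plane("wrist",c,z,s)-j; print("handle z",z,"along",(P@d).min().round(1),(P@d).max().round(1),"lat",(P@n).min().round(1),(P@n).max().round(1), cv2.boundingRect(c))
# shaft: bright pixels beyond the far ear (tip expected at +86, z ~79)
for q in(50,66,76,80,84,86,88,92):
    x,y=project("wrist",[np.r_[j+d*q,80]],s)[0].round().astype(int)
    if 0<=x<560 and 0<=y<420: print(q,(x,y),h[y,x].tolist())
```

```text
56.2 [539.10725198  10.9188705  243.07619747] [ 0.05970511  0.4840781  -0.14363722] 34.07060098540258
blue px (262, 132, 40, 15) lat -17.4 16.5 mid -0.43 along -72.3 -59.9
blue px (286, 0, 15, 20) lat 2.7 14.9 mid 8.78 along 41.3 60.0
blue px (264, 0, 14, 20) lat -16.5 -5.2 mid -10.83 along 41.2 59.8
handle expected px [281 172]
handle z 97 along -116.4 -72.9 lat -11.2 5.6 (269, 147, 20, 50)
handle z 92 along -117.6 -73.3 lat -11.4 5.7 (269, 147, 20, 50)
50 (np.int64(283), np.int64(15)) [4, 8, 230]
```

Request:
step_arm:
  increments:
    - [[0, 0, 0, 0], [0, 0, 0, 0], [0, 0, 0, 0], [0, 0, 0, 0], [0, 0, 0, 0], [0, 0, 0, 0], [0, 0, 0, 0], [0, 0, 0, 0]]

```text
time: 57.05
tool_pos: [539.9, 10.6, 244.0]
ee_rot: [2.428, 1.994, 0.0]
contact_force: [0.3, -0.5, -0.6]
grip_width: 34.3
gripper_force: 0.0
```

Run:
```python
from h import *
s,im=look("wrist","w27"); ears(s,im)
a=np.radians(-11.45); d=np.array([-np.sin(a),np.cos(a)]); n=np.array([d[1],-d[0]]); j=np.array([562.6,123.4])
h=cv2.cvtColor(im,cv2.COLOR_BGR2HSV); k=cv2.inRange(h,(0,0,0),(180,255,55)); w=np.zeros_like(k); cv2.circle(w,(281,172),55,255,-1)
c=max(cv2.findContours(k&w,cv2.RETR_EXTERNAL,cv2.CHAIN_APPROX_NONE)[0],key=cv2.contourArea)
P=plane("wrist",c,97,s)-j; print((P@d).min(),(P@d).max(),(P@n).min(),(P@n).max(),cv2.boundingRect(c))
m=(k&w)[145:200,262:300]
for y in range(0,55,4): x=np.where(m[y])[0]; print(145+y,x.min()+262 if len(x) else None,x.max()+262 if len(x) else None)
# tip in scene/side views: predicted pixel of tip and a point beyond
for nme in("scene","side"):
    im2=look(nme)[1]; hh=cv2.cvtColor(im2,cv2.COLOR_BGR2HSV)
    for q in(76,82,86,92,98):
        x,y=project(nme,[np.r_[j+d*q,79]])[0].round().astype(int); print(nme,q,(int(x),int(y)),hh[y,x].tolist())
```

```text
blue px (261, 132, 39, 15) lat -17.2 15.9 mid -0.64 along -72.5 -60.1
blue px (284, 0, 16, 20) lat 2.1 15.3 mid 8.69 along 41.4 60.2
blue px (263, 0, 16, 20) lat -16.2 -3.1 mid -9.69 along 41.3 60.0
-116.70503810323409 -72.22110174289831 -11.054184974837598 5.766708084419038 (268, 146, 20, 51)
145 None None
149 269 287
153 268 287
157 268 287
161 268 287
165 268 287
169 268 287
173 268 287
177 268 287
181 268 287
185 268 287
189 268 287
193 268 284
197 None None
scene 76 (325, 209) [137, 12, 153]
scene 82 (327, 209) [171, 15, 165]
scene 86 (328, 209) [66, 53, 145]
scene 92 (330, 208) [70, 106, 139]
scene 98 (332, 208) [71, 103, 141]
side 76 (245, 259) [11, 13, 160]
side 82 (244, 261) [15, 13, 152]
side 86 (243, 262) [20, 8, 91]
side 92 (242, 264) [103, 182, 59]
side 98 (240, 266) [120, 10, 80]
```

The rod's tip shows past the far ear, ending at about 86 mm in both views. The handle is against the ear and nothing is moving, so I hand the job in.

```bash
python3 -c "
from cell import r
print(r.job_done())"
```

```text
the job is handed in; nothing more can be done
None
```

The job is handed in, though its verdict was not shown to me: plates a, b, c and d are stacked in order on the bed and each was pressed down, and the rod is through both ears with its handle against the near one; I never touched the loupe or the bottle.

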